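Fish the lost hob knobs out of the gap and set them to OFF

TASK

Two or three lift-off knobs of the induction hob have slipped into the narrow gap between the bread bin and the green box. Take the hook rod from its stand, draw every knob out of the gap with it (do not put the gripper's fingers on a knob while it is in the gap), hang the hook back on its stand, and put each knob upright on the ring of its own colour on the black control strip, centred, with its white pointer turned to the white OFF dot. Leave the jars and the lemon where they are.

Things in the scene. Friction and masses are not known exactly. Their poses are not given: they have to be found in the camera images.
- nook: fixed wooden bread bin (robot's side, 60 mm thick) and green box (105 mm thick) behind it, both 85 mm high, with a straight gap 46 mm wide and 215 mm long between them, open at the top and at one end, the mouth; an upright board, 130 mm high, closes the other end. Origin: middle of the mouth, on the worktop; x runs inwards along the middle of the gap, y towards the bread bin, z up
- gap_mouth (a point): middle of the gap's mouth, on the worktop (origin and axes of nook); the worktop outside it is clear for 190 mm in -x
- strip: fixed slim black control strip of an induction hob, 100x250 mm, 8 mm thick. Origin: centre of its underside; x points away from the robot, y along its length. Three coloured rings lie along y, 72 mm apart, each with a white OFF dot on its +x side. Its face is flat: knobs just stand on it
- hook: bent steel rod, 120 g, held by the wooden grip in the middle of its cross-bar: 14 mm wide (x), 44 mm long (y), 16 mm high. Origin: centre of the grip. The bar, 10 mm thick, runs along y, with 16 mm end balls at y = +-62 mm. A 7 mm leg goes straight down from the grip to a curved foot 130 mm below (see foot). At the start it hangs upright on its stand
- foot (a point): centre of the arc of the hook's curved foot, 130 mm below the hook's origin and 24 mm in the hook's -x direction. The foot is a level arc of 6 mm wire, 24 mm mid radius, 38 mm wide along y, hollow towards -x, so that it cups a knob that stands centred here; its back is joined to the leg
- stand: fixed stand for the hook: wooden foot 75x116 mm, 10 mm thick, two steel posts at y = +-46 mm, each with a V rest at the top in which the hook's bar lies, one on each side of the grip. Origin: centre of the underside. The V arms end 174 mm high and reach 20 mm to either side in x. Between the posts it is open: lifted 25 mm or more, the hook can leave along +x or -x
- rest (a point): where the hook's origin is when it hangs on its stand, 165 mm above the worktop; axes as the stand's (hook yaw equals stand yaw)
- knob_red: lift-off knob with a red top and a white pointer line, round, 34 mm across, 26 mm high, 45 g, stands flat. Origin: centre of the underside; x axis points to the pointer's tip, z up. Starts in the gap; may be absent
- pointer_red (a point): pointer tip of the red knob, 16 mm in x from its axis, at its underside
- spot_red (a point): centre of the red ring on the strip's upper face (ring 41 mm across)
- off_red (a point): white OFF dot of the red ring, on the strip's upper face, 26 mm from the ring's centre in the strip's +x direction
- knob_yellow: lift-off knob with a yellow top and a white pointer line, round, 34 mm across, 26 mm high, 45 g, stands flat. Origin: centre of the underside; x axis points to the pointer's tip, z up. Starts in the gap; may be absent
- pointer_yellow (a point): pointer tip of the yellow knob, 16 mm in x from its axis, at its underside
- spot_yellow (a point): centre of the yellow ring on the strip's upper face (ring 41 mm across)
- off_yellow (a point): white OFF dot of the yellow ring, on the strip's upper face, 26 mm from the ring's centre in the strip's +x direction
- knob_blue: lift-off knob with a blue top and a white pointer line, round, 34 mm across, 26 mm high, 45 g, stands flat. Origin: centre of the underside; x axis points to the pointer's tip, z up. Starts in the gap; may be absent
- pointer_blue (a point): pointer tip of the blue knob, 16 mm in x from its axis, at its underside
- spot_blue (a point): centre of the blue ring on the strip's upper face (ring 41 mm across)
- off_blue (a point): white OFF dot of the blue ring, on the strip's upper face, 26 mm from the ring's centre in the strip's +x direction
- honey_jar: bystander: honey jar with a black lid, 64 mm across, 99 mm high; origin: centre of the underside
- spice_jar: bystander: glass spice jar with a yellow cap, 45 mm across, 100 mm high; origin: centre of the underside
- lemon: bystander: lemon, about 78x55x56 mm; origin: centre of the underside

How it is judged:
On the way, in this order (a step that is already met when the one before it is completed fails the run):
1. the hook is taken off its stand (distance between hook and rest above 0.06 m), for 0.1 s.
2. the hook touches a knob inside the gap (((contact force between hook and knob_red above 0.03 N and x of knob_red in the frame of nook between 0 and 0.215 m and y of knob_red in the frame of nook between -0.03 and 0.03 m and height (world z) of knob_red below 0.08 m) or (contact force between hook and knob_yellow above 0.03 N and x of knob_yellow in the frame of nook between 0 and 0.215 m and y of knob_yellow in the frame of nook between -0.03 and 0.03 m and height (world z) of knob_yellow below 0.08 m) or (contact force between hook and knob_blue above 0.03 N and x of knob_blue in the frame of nook between 0 and 0.215 m and y of knob_blue in the frame of nook between -0.03 and 0.03 m and height (world z) of knob_blue below 0.08 m))), for 0.02 s.
3. every knob is out of the gap (not (x of knob_red in the frame of nook between 0 and 0.215 m and y of knob_red in the frame of nook between -0.03 and 0.03 m) and not (x of knob_yellow in the frame of nook between 0 and 0.215 m and y of knob_yellow in the frame of nook between -0.03 and 0.03 m) and not (x of knob_blue in the frame of nook between 0 and 0.215 m and y of knob_blue in the frame of nook between -0.03 and 0.03 m)), for 0.1 s.
At the end, for the whole second after the job is handed in: every knob present stands upright (within 0.1 rad) on the strip, its axis within 7 mm of the centre of its own ring and its pointer tip within 12 mm of its OFF dot (10 mm when perfect), at rest; the hook hangs on its stand, its origin within 20 mm of the rest point and upright within 0.25 rad (horizontal distance between knob_red and spot_red below 0.007 m and horizontal distance between pointer_red and off_red below 0.012 m and height (world z) of knob_red between 0.004 and 0.012 m and angle between each of knob_red, knob_yellow, knob_blue's own z axis and vertical below 0.1 rad and linear speed of each of knob_red, knob_yellow, knob_blue below 0.02 m/s and horizontal distance between knob_yellow and spot_yellow below 0.007 m and horizontal distance between pointer_yellow and off_yellow below 0.012 m and height (world z) of knob_yellow between 0.004 and 0.012 m and horizontal distance between knob_blue and spot_blue below 0.007 m and horizontal distance between pointer_blue and off_blue below 0.012 m and height (world z) of knob_blue between 0.004 and 0.012 m and distance between hook and rest below 0.02 m and angle between hook's own z axis and vertical below 0.25 rad and linear speed of hook below 0.05 m/s); the robot touches nothing.
It fails at once if a finger touches a knob that is inside the gap ((contact force between the fingers and knob_red above 0.5 N and x of knob_red in the frame of nook between 0 and 0.215 m and y of knob_red in the frame of nook between -0.03 and 0.03 m and height (world z) of knob_red below 0.08 m) or (contact force between the fingers and knob_yellow above 0.5 N and x of knob_yellow in the frame of nook between 0 and 0.215 m and y of knob_yellow in the frame of nook between -0.03 and 0.03 m and height (world z) of knob_yellow below 0.08 m) or (contact force between the fingers and knob_blue above 0.5 N and x of knob_blue in the frame of nook between 0 and 0.215 m and y of knob_blue in the frame of nook between -0.03 and 0.03 m and height (world z) of knob_blue below 0.08 m)).
It fails at once if a bystander (jar, lemon) is pushed more than 40 mm away (distance of any of honey_jar, spice_jar, lemon from where it was at the start of the episode above 0.04 m).
Of knob_red, knob_yellow, knob_blue only 2 to 3 are there at a start; the rules pass over those that are not, and their reading is None.
At some moment in a run one of knob_red, knob_yellow, knob_blue may be knocked a few centimetres aside while the robot is not near it.
It also fails if it takes over 210 s, if anything falls off the work surface, if the arm or the gripper's body presses on something with over 40 N, if the wrist force passes 120 N, or if a joint passes its speed limit or range.

ROBOT

A 7-joint arm with a two-finger parallel gripper is mounted at the origin on a cart in front of the work surface, level with it; the furniture and walls round the work are solid. World frame = base frame: x ahead of the robot, y to its left, z up, the work surface at z = 0. Lengths are in m, angles in rad, forces in N, time in s.
With the tool pointing down it reaches from about 0.4 to 0.85 m from the base axis. Payload 10.4 kg.
Tool frame: the origin (TCP) lies on the mounting face of the last link; the fingertips stand 173 mm ahead of it and the grasp point (between the pads) lies 155 mm ahead of it (manip.tip_extent is the distance from the TCP to the fingertips, in m); z points along the fingers, y is the line along which they close (so a half turn about z gives the same grasp; the last joint's range is limited). The gripper opens to 85 mm and grips with 20 to 120 N. Pads are 22 mm wide; open, the fingers measure 114 mm over their backs; the gripper's body (76 mm by 85 mm) begins 54 mm behind the grasp point. The pads swing forward as they close: fully open they stand 13 mm farther back than shut.
Start: joints at [1.202, 0.332, -0.065, 1.46, 0.022, 1.35, -0.088], TCP at [0.212, -0.588, 0.405] pointing down, gripper open.
Joint ranges: [-2.6, 2.6], [-0.5, 2.12], [-1.47, 1.34], [0.16, 2.42], [-1.27, 4.41], [0.06, 2.06], [-2.6, 2.6]. Speed limits (rad/s): [2.22, 2.22, 2.79, 2.79, 3.14, 3.14, 3.14].

INTERFACE

Orientations are given as a unit quaternion [x, y, z, w].
In Python, from workcell import manip gives the robot as it stands.
- The arm moves only by the tool move_arm, never from a script. Its argument "plan" is one flat list of numbers, 7 for each row, row after row: the turn, a rotation vector about the tool's x, y, z in rad, then the shift along the tool's x, y, z in m, then the finger opening in m, from 0 to 0.0854. In form: [ax, ay, az, dx, dy, dz, gripper, ax, ay, az, dx, dy, dz, gripper, ...]. A call has 1 to 12 rows; each row is the pose to reach, as a shift and turn from the pose commanded when the call began, along the tool's axes at that moment; what a row does not reach only later rows make up. A row lasts 1/8 s, in which the tool goes at most 62.5 mm and 10.7 degrees, less where a joint would pass 70% of its speed; a pose out of reach is approached as far as the arm can. A call with a gripper value outside its range is refused whole. The fingers move at their own pace and stop on an object; "squeeze" is the grip in N (left out, the last holds). Time passes only in rows, so rows that repeat a pose let the fingers close. It gives the time, the measured TCP pose, the force, the opening and the grip force at its end, in the units of the state.
- manip.get_obs(): the state, without advancing time (a new reading comes with each control period).
- manip.camera(name): name is "scene" or "top" or "wrist"; returns a dict with "color" (480x640x3 uint8, red, green, blue), "fx", "fy", "cx", "cy" (pixels), "cam_to_world" (4x4, takes a point from camera to world coordinates); the wrist camera has in their place "mount" (4x4, takes a point from camera to tool coordinates, whose origin is the TCP and whose axes are the flange's). Camera axes: x right, y down, z forward; pixel columns grow to the right and rows downward; lengths in m; the calibration is good to about 2 mm. The wrist camera is an equidistant fisheye: a pixel r from the principal point sees the ray r / f radians off the axis. A picture is of the moment at which its call begins: read the wrist's pose just before it. There is no depth.
- manip.hand_in(): hands the job in; it is judged then, once.
Trained networks look in a picture, given as the dict that the camera call returned (one of the last four; its "shot" number tells which), for a name from the list of things; names that differ only in an ending like _2 or _b are one class to them, and where a whole thing is asked for, a point or a joint stands for the part that bears it (a point fixed in the world has none). Each returns a list of dicts, best first, with "conf" (0 to 1); they miss things now and then, are a little off and sometimes report something else, mostly with a low value. They report only what shows in the picture. A call takes as long as a camera call.
- manip.look_for(picture, label): "position" ([x, y, z] in m, in the coordinates of the camera as it stood for that picture, good to about 4 mm: the middle of the surface that is visible of it).
- manip.silhouettes(picture, label): "pixels" (480x640 bool, what is visible of it).
- manip.tip_of(picture, label): "position" ([x, y, z] in m, in the coordinates of the camera as it stood for that picture, good to about 4 mm: a listed point, or the origin of a listed thing).
The state is a dict: "clock": time; "joint_pos": joint angles; "joint_velocities": joint speeds; "tau": joint torques, N m; "position": TCP position; "ee_rot": TCP orientation; "ft_force": force on the tool from outside, world axes, zero at the start; "torque": the same for the moment, N m; "grip_width": opening from 0.0 (shut) to 1.0 (fully open); "grasp_force": force on a finger pad.
Only numpy, scipy, OpenCV 4.12 (cv2) and the standard library are available. Lean on these libraries where they do the work, as an engineer would, in place of code of your own. Each camera call takes 0.05 s, during which the arm holds its last target. There are 200 camera calls.

## Working session

There is one attempt and no reset: what is moved stays moved. The work goes in short steps, Python scripts to look and compute and a tool call to move; the robot and the scene stay as the last step left them, time stands still between calls to the robot, and variables do not carry over. Pictures are saved under pics/ and viewed, at most 19 in all, crops included, and the job is handed in when it is done.

Besides the shell and the picture viewer there is one more tool, called after "Request:" as name(argument=value, ...) on one line, values as JSON. move_arm: Moves the arm, as the interface text tells. Its arguments: {"type":"object","properties":{"plan":{"type":"array","items":{"type":"number"}},"squeeze":{"type":"number"}},"required":["plan"]}

```bash
ls; mkdir -p pics; cat > h.py <<'E'
import numpy as np, cv2
from scipy.spatial.transform import Rotation as R
from workcell import manip
def T_tool():
    o=manip.get_obs(); T=np.eye(4); T[:3,:3]=R.from_quat(o["ee_rot"]).as_matrix(); T[:3,3]=o["position"]; return T
def shot(name):
    T=T_tool(); p=manip.camera(name)
    M=p["cam_to_world"] if name!="wrist" else T@np.array(p["mount"])
    return p,np.array(M)
def w(M,x): return (M@np.r_[x,1])[:3]
def save(p,f): cv2.imwrite("pics/"+f,p["color"][:,:,::-1])
def ray(p,M,u,v,wrist,z):
    x=(u-p["cx"])/p["fx"]; y=(v-p["cy"])/p["fy"]
    if wrist:
        r=np.hypot(x,y); d=np.array([np.sin(r)*x/r,np.sin(r)*y/r,np.cos(r)]) if r>1e-9 else np.array([0,0,1.])
    else: d=np.array([x,y,1.])
    d=M[:3,:3]@d; o=M[:3,3]; return o+d*(z-o[2])/d[2]
E
python3 - <<'E'
from h import *
np.set_printoptions(precision=4,suppress=True)
o=manip.get_obs(); print(o)
print(R.from_quat(o["ee_rot"]).as_matrix())
for c in ["scene","top","wrist"]:
    p,M=shot(c); save(p,c+"0.png"); print(c,M,p["fx"],p["cx"],p["cy"])
    for l in ["nook","gap_mouth","strip","hook","foot","stand","rest","knob_red","knob_yellow","knob_blue","pointer_red","pointer_yellow","pointer_blue","spot_red","spot_yellow","spot_blue","off_red","off_yellow","off_blue","honey_jar","spice_jar","lemon"]:
        r=manip.tip_of(p,l)
        print(l,[(round(d["conf"],2),w(M,d["position"]).round(4)) for d in r[:2]])
E
```

```text
pics
{'clock': 0.0, 'joint_pos': array([ 1.2024,  0.3329, -0.0647,  1.461 ,  0.0216,  1.3499, -0.0885]), 'joint_velocities': array([ 0.0015,  0.0014, -0.0015,  0.0001,  0.0016,  0.0017,  0.0018]), 'tau': array([ -0.0003, -62.5454,   0.0489, -39.16  ,   0.0162,   0.0101,
         0.    ]), 'position': array([ 0.2118, -0.5879,  0.4039]), 'ee_rot': array([ 0.9851,  0.172 , -0.0002, -0.0007]), 'ft_force': array([ 1.0425, -0.3015, -0.5119]), 'torque': array([ 0.0021, -0.0071, -0.0023]), 'grasp_force': 0.0, 'grip_width': 1.0028362077360418}
[[ 0.9408  0.3389 -0.0006]
 [ 0.3389 -0.9408  0.0013]
 [-0.0001 -0.0014 -1.    ]]
scene [[-0.7015 -0.4748  0.5315 -0.0216]
 [-0.7125  0.4853 -0.5068  0.7542]
 [-0.0173 -0.7342 -0.6787  0.8395]
 [ 0.      0.      0.      1.    ]] 548.9135763220683 319.3468447613531 230.88876028882228
nook [(0.74, array([0.5771, 0.1937, 0.0043])), (0.26, array([ 0.7564,  0.19  , -0.0006]))]
gap_mouth [(0.75, array([0.5781, 0.1937, 0.0003]))]
strip [(0.97, array([0.3747, 0.1938, 0.0019])), (0.2, array([0.357 , 0.2709, 0.0097]))]
hook [(0.59, array([ 0.5191, -0.0211,  0.169
[... 2549 characters left out ...]
8 ]))]
off_red [(0.64, array([0.3582, 0.2707, 0.0097]))]
off_yellow [(0.71, array([0.3928, 0.206 , 0.0106]))]
off_blue [(0.87, array([0.4323, 0.1442, 0.0019]))]
honey_jar []
spice_jar [(0.94, array([0.6864, 0.3712, 0.0011]))]
lemon []
wrist [[ 0.3383 -0.8952 -0.2901  0.2857]
 [-0.941  -0.3217 -0.1048 -0.5614]
 [ 0.0005  0.3084 -0.9513  0.372 ]
 [ 0.      0.      0.      1.    ]] 371.64829954431775 314.3811785818922 240.4120241077808
nook []
gap_mouth []
strip []
hook []
foot []
stand []
rest []
knob_red []
knob_yellow []
knob_blue []
pointer_red []
pointer_yellow []
pointer_blue []
spot_red []
spot_yellow []
spot_blue []
off_red []
off_yellow []
off_blue []
honey_jar []
spice_jar []
lemon []
```

View pics/top0.png

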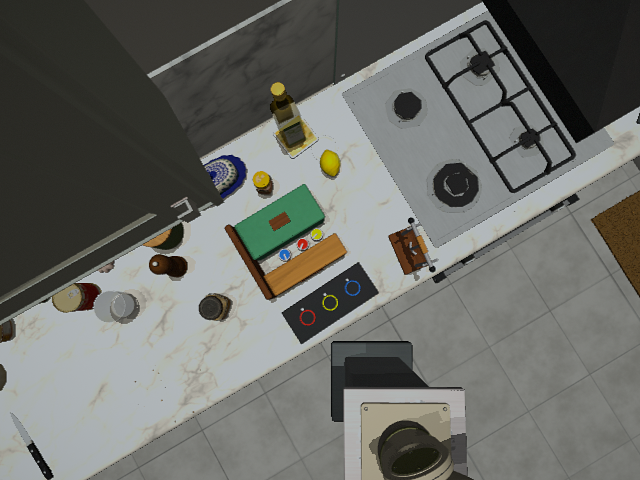

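View pics/scene0.png

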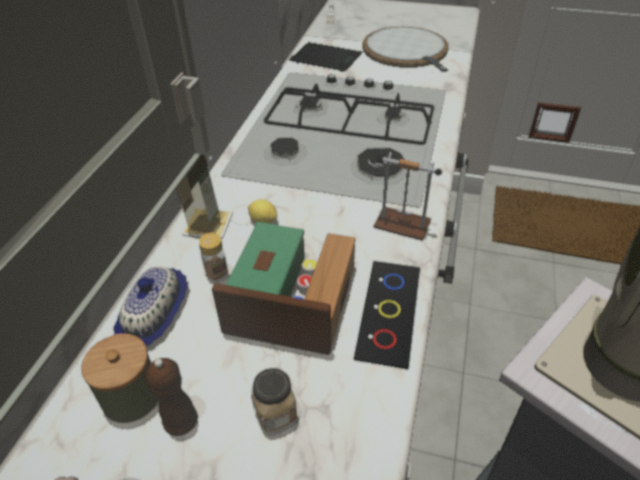

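Top view: the mouth faces right at about (335,235). Knobs yellow (317,234), red (303,244) and blue (285,255) sit in the gap. The hook stands at (412,250), and the strip is at (330,303) with red, yellow and blue rings from left to right. In the scene view the hook hangs with its grip near (408,163). I'll move above the hook for a closer look.

Request:
move_arm(plan=[0,0,-0.169,0.479,-0.433,-0.06,0.085,0,0,-0.169,0.479,-0.433,-0.06,0.085,0,0,-0.169,0.479,-0.433,-0.06,0.085,0,0,-0.169,0.479,-0.433,-0.06,0.085,0,0,-0.169,0.479,-0.433,-0.06,0.085,0,0,-0.169,0.479,-0.433,-0.06,0.085,0,0,-0.169,0.479,-0.433,-0.06,0.085,0,0,-0.169,0.479,-0.433,-0.06,0.085,0,0,-0.169,0.479,-0.433,-0.06,0.085,0,0,-0.169,0.479,-0.433,-0.06,0.085,0,0,-0.169,0.479,-0.433,-0.06,0.085,0,0,-0.169,0.479,-0.433,-0.06,0.085])

```text
clock: 4.95
position: [0.5161, -0.0164, 0.4648]
ee_rot: [0.967, 0.256, 0.0, -0.0]
ft_force: [-0.9, -0.2, 0.4]
grip_width: 0.991
grasp_force: 0.0
```

```bash
python3 - <<'E'
from h import *
np.set_printoptions(precision=4,suppress=True)
o=manip.get_obs(); T=T_tool(); print(o["position"],o["joint_pos"],T[:3,:3])
p,M=shot("wrist"); save(p,"w1.png"); print(np.array(p["mount"]))
for l in ["nook","gap_mouth","hook","foot","stand","rest","knob_red","knob_yellow","knob_blue"]:
    r=manip.tip_of(p,l); print(l,[(round(d["conf"],2),w(M,d["position"]).round(4)) for d in r[:2]])
E
```

```text
[ 0.5161 -0.0164  0.4648] [ 0.5601  0.113  -0.6619  1.6206  0.0693  1.4316 -1.1606] [[ 0.8686  0.4956  0.0003]
 [ 0.4956 -0.8686  0.0007]
 [ 0.0006 -0.0005 -1.    ]]
[[-0.0007 -0.9512 -0.3085  0.0785]
 [ 1.     -0.0007 -0.     -0.0001]
 [-0.0002 -0.3085  0.9512  0.0327]
 [ 0.      0.      0.      1.    ]]
nook [(0.28, array([ 0.3696,  0.1947, -0.0019]))]
gap_mouth [(0.69, array([ 0.5156, -0.0199,  0.1639]))]
hook [(0.67, array([ 0.5201, -0.0253,  0.1632])), (0.49, array([ 0.5161, -0.0181,  0.162 ]))]
foot []
stand [(0.69, array([ 0.5171, -0.019 ,  0.0007])), (0.51, array([ 0.5432,  0.2413, -0.0064]))]
rest [(0.77, array([ 0.5145, -0.0205,  0.1627])), (0.25, array([0.3609, 0.2675, 0.005 ]))]
knob_red [(0.71, array([ 0.533 ,  0.2682, -0.0015]))]
knob_yellow [(0.94, array([ 0.5571,  0.2326, -0.0047]))]
knob_blue [(0.93, array([ 0.5021,  0.3152, -0.0053]))]
```

View pics/w1.png

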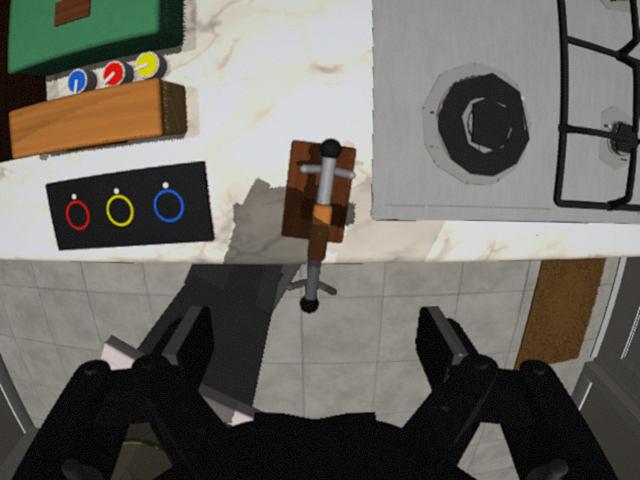

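The bar's end balls are at (329,148) and (310,305), so I can work out the bar's yaw. The nook is at upper left.

```bash
python3 - <<'E'
from h import *
np.set_printoptions(precision=4,suppress=True)
p,M=shot("wrist")
a=ray(p,M,329.5,148,True,.165); b=ray(p,M,310,304.5,True,.165)
d=a-b; print(a,b,(a+b)/2,np.linalg.norm(d),np.degrees(np.arctan2(d[1],d[0])))
p,M=shot("top")
c=p["color"][170:310,210:370][:,:,::-1]; cv2.imwrite("pics/t1.png",cv2.resize(c,None,fx=4.9,fy=4.2,interpolation=cv2.INTER_CUBIC) if 0 else cv2.resize(c,None,fx=4,fy=4,interpolation=cv2.INTER_CUBIC))
ps,Ms=shot("scene")
c=ps["color"][210:360,210:370][:,:,::-1]; cv2.imwrite("pics/s1.png",cv2.resize(c,None,fx=4,fy=4,interpolation=cv2.INTER_CUBIC))
E
```

```text
[0.5742 0.0019 0.165 ] [ 0.4594 -0.0464  0.165 ] [ 0.5168 -0.0222  0.165 ] 0.12457150687030402 22.81080961761984
```

View pics/t1.png

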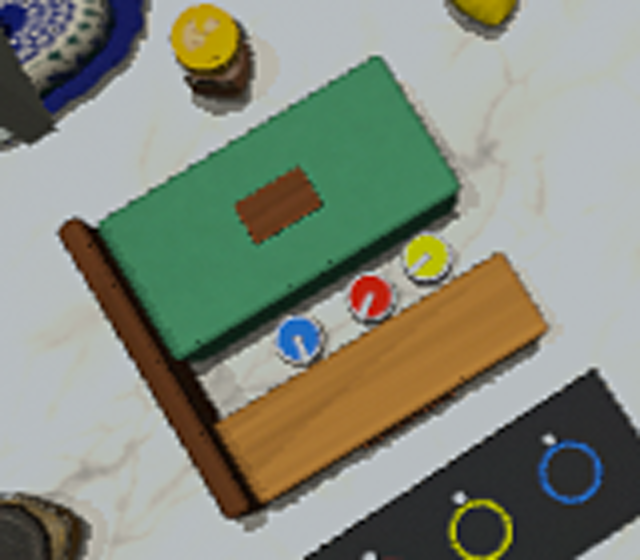

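Bar yaw is 22.8°, and the length of 124.6 mm matches the given size. The crop shows the top edges of the gap: green box (178,360)–(460,188) and bin (217,425)–(500,253). Now I'll grasp the hook.

Request:
move_arm(plan=[0,0,0.12,-0.0017,0.0038,0.06,0.085,0,0,0.12,-0.0017,0.0038,0.11,0.085,0,0,0.12,-0.0017,0.0038,0.145,0.085,0,0,0.12,-0.0017,0.0038,0.145,0.085,0,0,0.12,-0.0017,0.0038,0.145,0.03,0,0,0.12,-0.0017,0.0038,0.145,0.0,0,0,0.12,-0.0017,0.0038,0.145,0.0,0,0,0.12,-0.0017,0.0038,0.145,0.0,0,0,0.12,-0.0017,0.0038,0.145,0.0,0,0,0.12,-0.0017,0.0038,0.145,0.0], squeeze=80)

```text
clock: 6.85
position: [0.516, -0.0206, 0.3203]
ee_rot: [0.98, 0.197, 0.0, -0.001]
ft_force: [-5.2, 7.4, 6.1]
grip_width: 0.146
grasp_force: 78.9
```

```bash
python3 - <<'E'
from h import *
np.set_printoptions(precision=4,suppress=True)
print(T_tool())
p,M=shot("top")
P=lambda u,v,z=.085: ray(p,M,u/4+210-.375,v/4+170-.375,False,z)
g1,g2,b1,b2=P(178,360),P(460,188),P(217,425),P(500,253)
print(g1,g2,b1,b2)
for a,b in((g1,g2),(b1,b2)): d=a-b; print(np.degrees(np.arctan2(d[1],d[0])),np.linalg.norm(d))
d=(g1-g2);d/=np.linalg.norm(d);n=np.array([-d[1],d[0],0])
print("width",n@(b1-g1),n@(b2-g2), "mouth",(g2+b2)/2,"end",(g1+b1)/2)
print("corner px outer", P(377,57),P(105,218),P(547,327),P(270,500))
p,M=shot("wrist"); save(p,"w2.png")
E
```

```text
[[ 0.9224  0.3862 -0.0003  0.516 ]
 [ 0.3862 -0.9224  0.002  -0.0206]
 [ 0.0005 -0.002  -1.      0.3203]
 [ 0.      0.      0.      1.    ]]
[0.4846 0.3869 0.085 ] [0.5945 0.2075 0.085 ] [0.4435 0.3616 0.085 ] [0.5525 0.1822 0.085 ]
121.47635997100292 0.2103215242525126
121.2898124527524 0.21001770852613116
width 0.048321095400075786 0.04900488421362888 mouth [0.5735 0.1949 0.085 ] end [0.4641 0.3743 0.085 ]
corner px outer [0.68   0.2609 0.085 ] [0.5757 0.435  0.085 ] [0.5052 0.1526 0.085 ] [0.3964 0.3277 0.085 ]
```

View pics/w2.png

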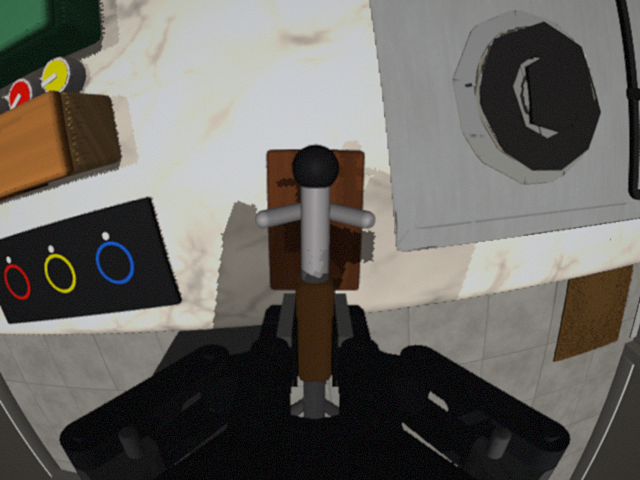

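The grip is centred and the fingers hold 80 N. Next I lift the hook and carry it above the gap, behind the blue knob.

Request:
move_arm(plan=[0,0,0,0,0,-0.04,0.0,0,0,0,0,0,-0.08,0.0,0,0,0,0,0,-0.11,0.0,0,0,-0.152,0.1108,-0.345,-0.11,0.0,0,0,-0.152,0.1108,-0.345,-0.11,0.0,0,0,-0.152,0.1108,-0.345,-0.11,0.0,0,0,-0.152,0.1108,-0.345,-0.11,0.0,0,0,-0.152,0.1108,-0.345,-0.11,0.0,0,0,-0.152,0.1108,-0.345,-0.11,0.0,0,0,-0.152,0.1108,-0.345,-0.11,0.0,0,0,-0.152,0.1108,-0.345,-0.11,0.0,0,0,-0.152,0.1108,-0.345,-0.11,0.0])

```text
clock: 8.45
position: [0.4864, 0.3373, 0.4297]
ee_rot: [0.963, 0.269, 0.0, 0.0]
ft_force: [0.1, -1.2, -1.1]
grip_width: 0.145
grasp_force: 78.4
```

```bash
python3 - <<'E'
from h import *
np.set_printoptions(precision=4,suppress=True)
print(T_tool(), manip.get_obs()["joint_pos"])
p,M=shot("wrist"); save(p,"w3.png"); np.savez("w3.npz",M=M,**{k:p[k] for k in("fx","fy","cx","cy")})
for l in ["gap_mouth","foot","hook","knob_red","knob_yellow","knob_blue"]:
    r=manip.tip_of(p,l); print(l,[(round(d["conf"],2),w(M,d["position"]).round(4)) for d in r[:2]])
ps,Ms=shot("scene")
for l in ["foot","hook"]:
    r=manip.tip_of(ps,l); print(l,[(round(d["conf"],2),w(Ms,d["position"]).round(4)) for d in r[:2]])
c=ps["color"][110:360,170:410][:,:,::-1]; cv2.imwrite("pics/s3.png",cv2.resize(c,None,fx=2.4,fy=2.4,interpolation=cv2.INTER_CUBIC))
E
```

```text
[[ 0.8554  0.518   0.0004  0.4864]
 [ 0.518  -0.8554 -0.0009  0.3373]
 [-0.0001  0.001  -1.      0.4297]
 [ 0.      0.      0.      1.    ]] [-0.0017  0.3672 -0.8724  1.4798  0.2824  1.4257 -1.9084]
gap_mouth []
foot []
hook [(0.87, array([0.4906, 0.3354, 0.271 ]))]
knob_red [(0.58, array([ 0.5317,  0.2687, -0.0032]))]
knob_yellow [(0.55, array([ 0.5572,  0.2334, -0.006 ]))]
knob_blue [(0.76, array([ 0.5027,  0.3153, -0.0004]))]
foot [(0.92, array([0.5001, 0.317 , 0.1437])), (0.41, array([0.5774, 0.191 , 0.0049]))]
hook [(0.68, array([0.4886, 0.3379, 0.2759]))]
```

View pics/w3.png

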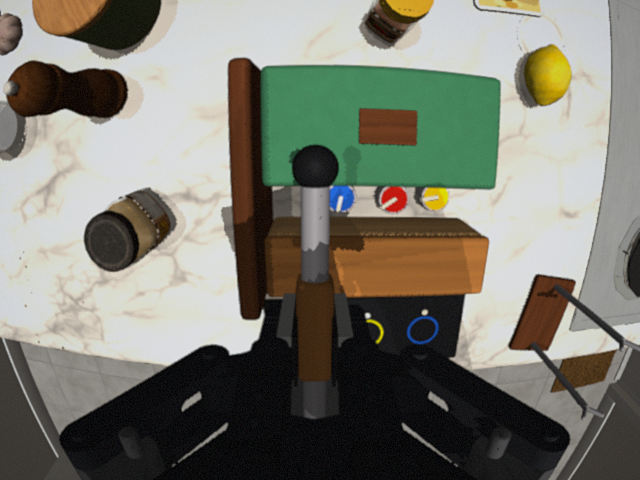

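View pics/s3.png

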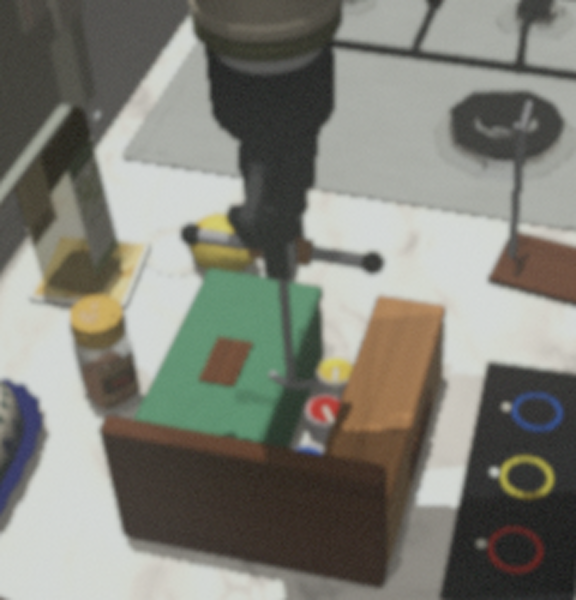

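The wrist view shows the gap between the green edge at row ~187 and the bin's top edge at row ~238. Blue is at (341,196), red (392,199) and yellow (435,197). I'll measure both edges with subpixel precision.

```bash
python3 - <<'E'
from h import *
np.set_printoptions(precision=4,suppress=True)
im=cv2.imread("pics/w3.png").astype(float); f=np.load("w3.npz"); M=f["M"]
G=[];B=[]
for u in range(270,486,6):
    if 296<u<335: continue
    c=cv2.GaussianBlur(im,(5,1),0)[:,u]  # bgr
    grn=c[:,1]-c[:,2]
    s=np.arange(172,200); k=s[np.argmin(np.diff(grn[172:201]))]
    G.append((u,k+.5))
    red=c[:,2]; s=np.arange(226,250); k=s[np.argmax(np.diff(red[226:251]))]
    B.append((u,k+.5))
print(G[::4],B[::4])
fit=lambda L:np.array([ray(f,M,u,v,True,.085) for u,v in L])
def line(Q):
    m=np.median(Q,0); _,_,V=np.linalg.svd((Q-m)[:,:2]); d=V[0]; d=d*np.sign(d[1])
    n=np.array([-d[1],d[0]]); r=(Q-m)[:,:2]@n; k=abs(r-np.median(r))<.003
    q=Q[k][:,:2]; m=q.mean(0); d=np.linalg.svd(q-m)[2][0]; d*=np.sign(d[1]); return m,d,k.sum(),r.std()
g=line(fit(G)); b=line(fit(B)); 
for l in(g,b): print(l,np.degrees(np.arctan2(l[1][1],l[1][0])))
d=g[1]+b[1]; d/=np.linalg.norm(d); n=np.array([-d[1],d[0]])
print("width",n@(b[0]-g[0]),"d",d,np.degrees(np.arctan2(d[1],d[0])))
c=(n@b[0]+n@g[0])/2; print("center offset n.x=",c,"n",n)
for nm,q in(("blue",(.5027,.3153)),("red",(.5317,.2687)),("yel",(.5572,.2334)),("tcp",(.4864,.3373)),("foot",(.5001,.317))):
    print(nm,"lat",n@q-c,"along",d@(np.array(q)-[.575,.193]))
for t,z in(("green mouth",(497,187)),("bin mouth",(488,239)),("green end",(262,185)),("bin end",(268,238))):
    q=ray(f,M,*z,True,.085); print(t,q,d@(q[:2]-[.575,.193]))
E
```

```text
[(270, np.float64(185.5)), (294, np.float64(184.5)), (354, np.float64(184.5)), (378, np.float64(185.5)), (402, np.float64(187.5)), (426, np.float64(186.5)), (450, np.float64(186.5)), (474, np.float64(187.5))] [(270, np.float64(238.5)), (294, np.float64(246.5)), (354, np.float64(249.5)), (378, np.float64(237.5)), (402, np.float64(237.5)), (426, np.float64(237.5)), (450, np.float64(237.5)), (474, np.float64(237.5))]
(array([0.5435, 0.2949]), array([-0.52  ,  0.8542]), np.int64(28), np.float64(0.001805249887996282)) 121.33016778792373
(array([0.5208, 0.2417]), array([-0.5163,  0.8564]), np.int64(20), np.float64(0.003849511570615476)) 121.08242038394557
width 0.04694331107886545 d [-0.5181  0.8553] 121.20629408593466
center offset n.x= -0.5941633774331176 n [-0.8553 -0.5181]
blue lat 0.0008368314851903147 along 0.1420642348556907
red lat 0.0001773555907379487 along 0.08718140428414825
yel lat -0.0033433115471381836 along 0.04377697014540751
tcp lat 0.0033796799208027917 along 0.1693263683348134
foot lat 0.0021798249418090165 along 0.1448653718704544
green mouth [0.5984 0.208  0.085 ] 0.0007071641438336773
bin mouth [0.5538 0.1846 0.085 ] 0.003822935137190323
green end [0.4865 0.3893 0.085 ] 0.21373549137915027
bin end [0.4478 0.3616 0.085 ] 0.21014447576760797
```

Request:
move_arm(plan=[0,0,0,0.0026,-0.003,0.03,0.0,0,0,0,0.0026,-0.003,0.05,0.0,0,0,0,0.0026,-0.003,0.055,0.0,0,0,0,0.0026,-0.003,0.059,0.0,0,0,0,0.0026,-0.003,0.063,0.0,0,0,0,0.0026,-0.003,0.067,0.0,0,0,0,0.0026,-0.003,0.07,0.0,0,0,0,0.0026,-0.003,0.07,0.0])

```text
clock: 9.95
position: [0.4864, 0.3425, 0.3595]
ee_rot: [0.963, 0.27, -0.0, 0.0]
ft_force: [-0.2, -0.1, -1.5]
grip_width: 0.149
grasp_force: 78.4
```

Request:
move_arm(plan=[0,0,0,0,0,0.008,0.0,0,0,0,0,0,0.016,0.0,0,0,0,0,0,0.024,0.0,0,0,0,0,0,0.032,0.0,0,0,0,0,0,0.04,0.0,0,0,0,0,0,0.048,0.0,0,0,0,0,0,0.056,0.0,0,0,0,0,0,0.063,0.0,0,0,0,0,0,0.063,0.0])

```text
clock: 11.08
position: [0.4863, 0.3424, 0.2961]
ee_rot: [0.963, 0.27, -0.0, 0.0]
ft_force: [0.3, -0.1, -1.7]
grip_width: 0.147
grasp_force: 78.4
```

```bash
python3 - <<'E'
from h import *
np.set_printoptions(precision=4,suppress=True)
o=manip.get_obs(); print(o["position"],o["ft_force"],o["joint_pos"])
p,M=shot("wrist"); t,Mt=shot("top")
for q,N in((p,M),(t,Mt)):
  for l in ["knob_red","knob_yellow","knob_blue","foot","hook"]:
    r=manip.tip_of(q,l); print(l,[(round(d["conf"],2),w(N,d["position"]).round(4)) for d in r[:2]])
a=cv2.resize(p["color"][120:330,150:560],None,fx=1.8,fy=1.8); cv2.imwrite("pics/w4.png",a[:,:,::-1])
E
```

```text
[0.4863 0.3424 0.2961] [ 0.3064 -0.1306 -1.6816] [-0.0402  0.4795 -0.8295  1.6402  0.3751  1.1902 -1.9795]
knob_red [(0.74, array([ 0.5308,  0.266 , -0.0017]))]
knob_yellow [(0.79, array([ 0.5593,  0.2338, -0.0051]))]
knob_blue [(0.81, array([ 0.5013,  0.3165, -0.0041]))]
foot []
hook [(0.68, array([0.4898, 0.3409, 0.1385])), (0.58, array([ 0.3633,  0.4919, -0.0023]))]
knob_red [(0.63, array([0.4154, 0.134 , 0.0071])), (0.42, array([0.5282, 0.2644, 0.003 ]))]
knob_yellow [(0.65, array([0.5603, 0.2301, 0.0041])), (0.48, array([0.4306, 0.1493, 0.007 ]))]
knob_blue []
foot []
hook []
```

View pics/w4.png

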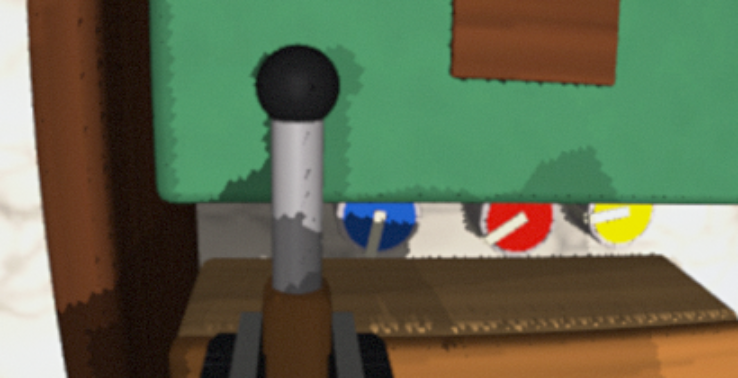

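The foot is down behind the blue knob with no contact force. I'll now pull the train of knobs out along the gap.

Request:
move_arm(plan=[0,0,0,0,0.008,0,0.0,0,0,0,0,0.018,0,0.0,0,0,0,0,0.028,0,0.0,0,0,0,0,0.038,0,0.0,0,0,0,0,0.048,0,0.0,0,0,0,0,0.058,0,0.0,0,0,0,0,0.068,0,0.0,0,0,0,0,0.078,0,0.0,0,0,0,0,0.088,0,0.0,0,0,0,0,0.098,0,0.0,0,0,0,0,0.104,0,0.0,0,0,0,0,0.108,0,0.0])

```text
clock: 13.18
position: [0.5427, 0.25, 0.2967]
ee_rot: [0.963, 0.27, 0.0, 0.0]
ft_force: [-1.0, 1.4, -1.0]
grip_width: 0.148
grasp_force: 78.4
```

```bash
cat > k.py <<'E'
from h import *
np.set_printoptions(precision=4,suppress=True)
d=np.array([-.5181,.8553]); n=np.array([-.8553,-.5181]); m=np.array([.575,.193])
def knobs(c,names=("knob_red","knob_yellow","knob_blue","pointer_red","pointer_yellow","pointer_blue")):
    p,M=shot(c)
    for l in names:
        for e in manip.tip_of(p,l)[:2]:
            q=w(M,e["position"]); print(c,l,round(e["conf"],2),q.round(4),"nook",(d@(q[:2]-m)).round(4),(n@(q[:2]-m)).round(4))
    return p,M
E
python3 - <<'E'
from k import *
knobs("top"); knobs("wrist"); o=manip.get_obs(); print(o["position"],o["ft_force"])
E
```

```text
top pointer_yellow 0.4 [0.3763 0.1923 0.0008] nook 0.1023 0.1703
wrist knob_red 0.86 [ 0.5696  0.2009 -0.0064] nook 0.0096 0.0006
wrist knob_red 0.57 [ 0.5768  0.1826 -0.0037] nook -0.0099 0.0039
wrist knob_yellow 0.57 [ 0.594   0.1818 -0.0084] nook -0.0194 -0.0104
wrist knob_yellow 0.31 [ 0.5758  0.1845 -0.0051] nook -0.0077 0.0037
wrist knob_blue 0.85 [ 0.5481  0.2342 -0.0014] nook 0.0491 0.0016
wrist pointer_red 0.83 [ 0.5535  0.2122 -0.001 ] nook 0.0275 0.0084
wrist pointer_red 0.33 [0.4143 0.1355 0.004 ] nook 0.034 0.1672
wrist pointer_yellow 0.91 [ 0.5766  0.1876 -0.0034] nook -0.0054 0.0015
wrist pointer_blue 0.71 [ 0.538   0.2268 -0.0049] nook 0.0481 0.0141
wrist pointer_blue 0.23 [0.4179 0.1347 0.0033] nook 0.0315 0.1646
[0.5425 0.2503 0.2967] [-0.3412 -0.7335 -1.7192]
```

The train is sliding well: blue is at +0.049, red at +0.010 and yellow at −0.02. I continue the pull.

Request:
move_arm(plan=[0,0,0,0,0.01,0,0.0,0,0,0,0,0.021,0,0.0,0,0,0,0,0.032,0,0.0,0,0,0,0,0.043,0,0.0,0,0,0,0,0.054,0,0.0,0,0,0,0,0.065,0,0.0,0,0,0,0,0.076,0,0.0,0,0,0,0,0.087,0,0.0,0,0,0,0,0.098,0,0.0,0,0,0,0,0.109,0,0.0,0,0,0,0,0.12,0,0.0,0,0,0,0,0.125,0,0.0])

```text
clock: 15.38
position: [0.608, 0.1426, 0.2966]
ee_rot: [0.963, 0.27, -0.0, 0.0]
ft_force: [0.4, 1.7, 0.1]
grip_width: 0.15
grasp_force: 78.5
```

```bash
python3 - <<'E'
from k import *
knobs("top"); p,M=knobs("wrist"); o=manip.get_obs(); print(o["position"],o["ft_force"]); save(p,"w5.png")
E
```

```text
top knob_red 0.56 [ 0.6832  0.3697 -0.0003] nook 0.0951 -0.1842
top knob_yellow 0.17 [0.4302 0.1475 0.0088] nook 0.0361 0.1474
top pointer_red 0.42 [0.4136 0.1284 0.0046] nook 0.0284 0.1715
top pointer_yellow 0.16 [0.3925 0.2046 0.01  ] nook 0.1045 0.1501
top pointer_blue 0.35 [ 0.5768  0.193  -0.0004] nook -0.001 -0.0015
wrist knob_red 0.73 [ 0.6109  0.0928 -0.0054] nook -0.1044 0.0212
wrist knob_yellow 0.57 [ 0.6516  0.1225 -0.0043] nook -0.1 -0.029
wrist knob_blue 0.73 [ 0.6153  0.1247 -0.0039] nook -0.0793 0.0009
wrist pointer_red 0.92 [0.6137 0.1051 0.0004] nook -0.0952 0.0125
wrist pointer_yellow 0.88 [ 0.6577  0.1068 -0.0061] nook -0.1166 -0.026
wrist pointer_yellow 0.67 [ 0.6046  0.1236 -0.0006] nook -0.0746 0.0106
wrist pointer_blue 0.64 [0.335  0.2578 0.0045] nook 0.1797 0.1717
wrist pointer_blue 0.62 [ 0.6062  0.1235 -0.0034] nook -0.0756 0.0093
[0.6075 0.1436 0.2967] [ 0.8429  0.5619 -1.9479]
```

View pics/w5.png

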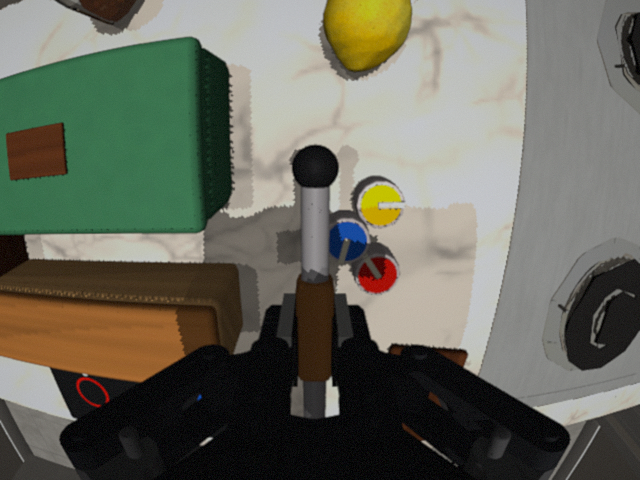

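All three knobs are out of the mouth: yellow (381,202), blue (348,240), red (376,273). I lift the hook and carry it back above its stand.

Request:
move_arm(plan=[0,0,0,0,-0.008,0,0.0,0,0,0,0,-0.008,-0.05,0.0,0,0,0,0,-0.008,-0.1,0.0,0,0,0,0,-0.008,-0.134,0.0,0,0,0.148,-0.1633,0.0927,-0.134,0.0,0,0,0.148,-0.1633,0.0927,-0.134,0.0,0,0,0.148,-0.1633,0.0927,-0.134,0.0,0,0,0.148,-0.1633,0.0927,-0.134,0.0,0,0,0.148,-0.1633,0.0927,-0.134,0.0,0,0,0.148,-0.1633,0.0927,-0.134,0.0,0,0,0.148,-0.1633,0.0927,-0.134,0.0])

```text
clock: 17.45
position: [0.5166, -0.0191, 0.4306]
ee_rot: [0.98, 0.199, 0.0, -0.0]
ft_force: [0.6, 0.4, -2.1]
grip_width: 0.148
grasp_force: 78.5
```

```bash
python3 - <<'E'
from k import *
T=T_tool(); print(T); e=np.array([.516,-.0206,.3203])-T[:3,3]; print("to go",T[:3,:3].T@e,"yaw",np.degrees(np.arctan2(T[1,0],T[0,0])))
knobs("top"); knobs("wrist",("hook","knob_red","knob_yellow","knob_blue"))
E
```

```text
[[ 0.9205  0.3907 -0.0001  0.5166]
 [ 0.3907 -0.9205  0.0006 -0.0191]
 [ 0.0002 -0.0006 -1.      0.4306]
 [ 0.      0.      0.      1.    ]]
to go [-0.0011  0.0012  0.1103] yaw 22.999527357855506
top knob_red 0.66 [0.5754 0.196  0.002 ] nook 0.0024 -0.0019
top knob_yellow 0.41 [0.6558 0.1194 0.0022] nook -0.1048 -0.031
top knob_yellow 0.29 [ 0.5275 -0.0405  0.1466] nook -0.1751 0.1616
top knob_blue 0.65 [0.6204 0.1208 0.0016] nook -0.0852 -0.0014
top pointer_red 0.52 [ 0.6178  0.1054 -0.0025] nook -0.0971 0.0088
top pointer_yellow 0.69 [0.6605 0.1053 0.002 ] nook -0.1193 -0.0277
top pointer_blue 0.47 [0.6002 0.1186 0.0034] nook -0.0767 0.017
wrist hook 0.55 [ 0.5221 -0.0227  0.2712] nook -0.1571 0.157
wrist knob_red 0.71 [ 0.6114  0.0932 -0.0081] nook -0.1042 0.0206
wrist knob_yellow 0.64 [ 0.6506  0.1215 -0.0052] nook -0.1003 -0.0276
wrist knob_blue 0.58 [ 0.6176  0.1244 -0.0045] nook -0.0808 -0.0008
```

Request:
move_arm(plan=[0,0,0.005,-0.0011,0.0012,0.05,0.0,0,0,0.005,-0.0011,0.0012,0.08,0.0,0,0,0.005,-0.0011,0.0012,0.092,0.0,0,0,0.005,-0.0011,0.0012,0.1,0.0,0,0,0.005,-0.0011,0.0012,0.105,0.0,0,0,0.005,-0.0011,0.0012,0.109,0.0,0,0,0.005,-0.0011,0.0012,0.1095,0.0,0,0,0.005,-0.0011,0.0012,0.1095,0.0])

```text
clock: 19.05
position: [0.5159, -0.0216, 0.3218]
ee_rot: [0.981, 0.196, 0.001, -0.0]
ft_force: [-2.0, 4.0, 4.3]
grip_width: 0.145
grasp_force: 79.1
```

Contact force is light and the height is right, so the hook is seated. I open the fingers and retreat upward.

Request:
move_arm(plan=[0,0,0,0,0,0,0.02,0,0,0,0,0,0,0.04,0,0,0,0,0,0,0.085,0,0,0,0,0,0,0.085,0,0,0,0,0,0,0.085,0,0,0,0,0,0,0.085,0,0,0,0,0,-0.04,0.085,0,0,0,0,0,-0.1,0.085,0,0,0,0,0,-0.15,0.085,0,0,0,0,0,-0.15,0.085])

```text
clock: 20.3
position: [0.5162, -0.0216, 0.475]
ee_rot: [0.981, 0.196, 0.003, 0.001]
ft_force: [-0.2, 0.2, -0.8]
grip_width: 0.994
grasp_force: 0.0
```

```bash
python3 - <<'E'
from k import *
o=manip.get_obs(); print(o["position"],o["joint_pos"],o["grip_width"])
knobs("scene",("hook","rest","foot","stand")); p,M=knobs("wrist")
a=p["color"][0:480,200:640]; cv2.imwrite("pics/w6.png",a[:,:,::-1])
E
```

```text
[ 0.5162 -0.0216  0.475 ] [ 0.6492  0.1179 -0.7493  1.6014  0.0825  1.4478 -1.2832] 0.9935272534144723
scene hook 0.75 [ 0.5191 -0.0199  0.1681] nook -0.1531 0.1581
scene rest 0.62 [0.6204 0.1257 0.0034] nook -0.0811 -0.004
scene foot 0.84 [ 0.5282 -0.0411  0.0355] nook -0.1759 0.1613
scene stand 0.4 [0.6048 0.1224 0.0015] nook -0.0758 0.0111
wrist knob_red 0.73 [ 0.5176 -0.0177  0.1653] nook -0.1505 0.1582
wrist knob_red 0.68 [ 0.6108  0.0938 -0.0062] nook -0.1034 0.0208
wrist knob_yellow 0.7 [ 0.5228 -0.0219  0.0023] nook -0.1568 0.156
wrist knob_yellow 0.65 [ 0.6516  0.1182 -0.0061] nook -0.1037 -0.0267
wrist knob_blue 0.97 [ 0.6134  0.1244 -0.0036] nook -0.0786 0.0027
wrist pointer_red 0.82 [ 0.6165  0.1063 -0.0001] nook -0.0956 0.0094
wrist pointer_red 0.72 [ 0.6515  0.0982 -0.0041] nook -0.1207 -0.0163
wrist pointer_yellow 0.83 [ 0.6531  0.0994 -0.0051] nook -0.1205 -0.0183
wrist pointer_blue 0.68 [ 0.6037  0.1232 -0.0056] nook -0.0746 0.0117
```

View pics/w6.png

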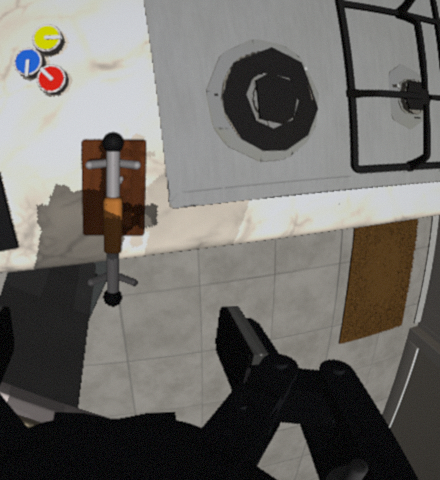

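The hook hangs on its stand, with bar ends at about (313,142) and (312,298) in the full frame. Next I move above the red knob, turned so the fingers miss the blue one.

Request:
move_arm(plan=[0,0,-0.16,0.0659,-0.0348,0.0,0.085,0,0,-0.32,0.1318,-0.0697,0.0,0.085,0,0,-0.48,0.1318,-0.0697,0.04,0.085,0,0,-0.64,0.1318,-0.0697,0.08,0.085,0,0,-0.79,0.1318,-0.0697,0.115,0.085,0,0,-0.79,0.1318,-0.0697,0.115,0.085,0,0,-0.79,0.1318,-0.0697,0.115,0.085,0,0,-0.79,0.1318,-0.0697,0.115,0.085])

```text
clock: 21.9
position: [0.611, 0.0931, 0.3581]
ee_rot: [0.83, 0.557, 0.001, 0.001]
ft_force: [0.3, -0.2, -0.7]
grip_width: 0.993
grasp_force: 0.0
```

```bash
cat > c.py <<'E'
from k import *
from scipy.optimize import least_squares
def rays(p,M,uv,z):
    return np.array([ray(p,M,u,v,True,z) for u,v in uv])
def cmask(im,col):
    h=cv2.cvtColor(im,cv2.COLOR_RGB2HSV); H,S,V=h[...,0],h[...,1],h[...,2]
    if col=="red": k=(H<7)|(H>173)
    if col=="yellow": k=(H>24)&(H<35)
    if col=="blue": k=(H>100)&(H<118)
    return (k&(S>140)&(V>60))
def near(p,M,m,q,rad,z):
    v,u=np.nonzero(m)
    if len(u)==0: return np.zeros((0,3)),np.zeros((0,2))
    W=rays(p,M,np.c_[u,v],z); k=np.hypot(W[:,0]-q[0],W[:,1]-q[1])<rad
    return W[k],np.c_[u,v][k]
def knob(p,M,col,q):
    W,uv=near(p,M,cmask(p["color"],col),q,.03,.026)
    if len(W)<30: print(col,"no pixels",len(W)); return
    (cx,cy),r=cv2.minEnclosingCircle((W[:,:2]*1e4).astype(np.float32)); c=np.array([cx,cy])/1e4
    im=p["color"].astype(int); wh=(im.min(2)>90)&((im.max(2)-im.min(2))<45)
    X,_=near(p,M,wh,c,r/1e4*.95,.026); e=X[:,:2].mean(0)-c if len(X) else np.zeros(2)
    yaw=np.degrees(np.arctan2(e[1],e[0]))
    T=T_tool(); g=T[:3,:3].T@(np.r_[c,0]-T[:3,3]); 
    print(col,"centre",c.round(4),"r",round(r/1e4,4),"ptr yaw",yaw.round(1),"n",len(W),len(X),"off",np.hypot(*e).round(4),"tool dx,dy",g[:2].round(4))
    return c,yaw
def ring(p,M,col,q):
    W,uv=near(p,M,cmask(p["color"],col),q,.035,.008)
    if len(W)<30: print(col,"ring no pixels"); return
    f=lambda a:np.hypot(W[:,0]-a[0],W[:,1]-a[1])-a[2]
    s=least_squares(f,[*W[:,:2].mean(0),.02],loss="soft_l1",f_scale=.001).x
    im=p["color"].astype(int); wh=(im.min(2)>120)&((im.max(2)-im.min(2))<45)
    X,_=near(p,M,wh,s[:2]+.026*np.array([.857,.515]),.009,.008)
    T=T_tool(); g=T[:3,:3].T@(np.r_[s[:2],0]-T[:3,3])
    o=X[:,:2].mean(0) if len(X) else None
    print(col,"ring",s.round(4),len(W),"dot",o,(None if o is None else (np.hypot(*(o-s[:2])).round(4),np.degrees(np.arctan2(*(o-s[:2])[::-1])).round(1))),"tool dx,dy",g[:2].round(4))
    return s[:2],o
def tool():
    o=manip.get_obs(); T=T_tool(); print("tcp",T[:3,3],"yaw",np.degrees(np.arctan2(T[1,0],T[0,0])).round(2),"q7",o["joint_pos"][6].round(2),"gw",round(o["grip_width"],3),"R",T[:2,:2].ravel())
E
python3 - <<'E'
from c import *
tool(); p,M=shot("wrist"); save(p,"w7.png")
for c,q in(("red",(.611,.0935)),("yellow",(.6515,.12)),("blue",(.615,.1245))): knob(p,M,c,np.array(q))
for c,q in(("red",(.337,.258)),("yellow",(.373,.196)),("blue",(.416,.131))): ring(p,M,c,np.array(q))
E
```

```text
tcp [0.611  0.0931 0.3581] yaw 67.71 q7 -0.88 gw 0.993 R [ 0.3794  0.9252  0.9252 -0.3794]
red centre [0.6092 0.0931] r 0.0136 ptr yaw 66.8 n 697 46 off 0.0056 tool dx,dy [-0.0009 -0.0025]
yellow centre [0.6512 0.1161] r 0.0135 ptr yaw -67.9 n 726 88 off 0.0053 tool dx,dy [0.0363 0.0277]
blue centre [0.6188 0.1257] r 0.0135 ptr yaw -161.1 n 717 80 off 0.0051 tool dx,dy [ 0.0329 -0.0059]
red ring [0.3371 0.2544 0.019 ] 345 dot [0.3589 0.2687] (np.float64(0.0261), np.float64(33.4)) tool dx,dy [ 0.0452 -0.3153]
yellow ring [0.3763 0.1943 0.0191] 411 dot [0.3983 0.2083] (np.float64(0.0261), np.float64(32.7)) tool dx,dy [ 0.0044 -0.2563]
blue ring [0.4155 0.1342 0.019 ] 446 dot [0.4373 0.1484] (np.float64(0.026), np.float64(33.0)) tool dx,dy [-0.0363 -0.1973]
```

View pics/w7.png

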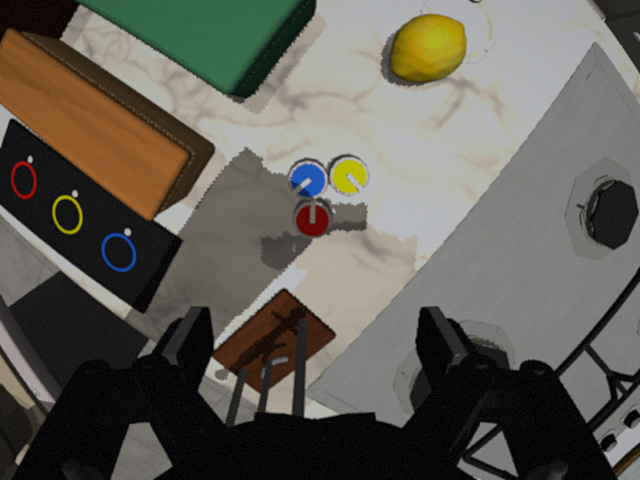

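The view is clear: red (313,217), blue (307,179), yellow (348,176). The rings are fitted at 72 mm spacing and the OFF direction is 33°. I pick red.

Request:
move_arm(plan=[0,0,0,-0.0009,-0.0025,0.04,0.07,0,0,0,-0.0009,-0.0025,0.09,0.07,0,0,0,-0.0009,-0.0025,0.14,0.07,0,0,0,-0.0009,-0.0025,0.165,0.07,0,0,0,-0.0009,-0.0025,0.18,0.07,0,0,0,-0.0009,-0.0025,0.18,0.07,0,0,0,-0.0009,-0.0025,0.18,0.02,0,0,0,-0.0009,-0.0025,0.18,0.02,0,0,0,-0.0009,-0.0025,0.18,0.02,0,0,0,-0.0009,-0.0025,0.18,0.02,0,0,0,-0.0009,-0.0025,0.18,0.02], squeeze=30)

```text
clock: 23.32
position: [0.6085, 0.0931, 0.1776]
ee_rot: [0.83, 0.558, 0.001, 0.001]
ft_force: [-1.0, -0.9, 6.1]
grip_width: 0.389
grasp_force: 29.4
```

```bash
python3 - <<'E'
from c import *
tool(); p,M=shot("wrist"); save(p,"w8.png")
for c,q in(("red",(.611,.0935)),("yellow",(.6515,.12)),("blue",(.615,.1245))): knob(p,M,c,np.array(q))
for c,q in(("red",(.337,.258)),("yellow",(.373,.196)),("blue",(.416,.131))): ring(p,M,c,np.array(q))
E
```

```text
tcp [0.6085 0.0931 0.1776] yaw 67.81 q7 -0.98 gw 0.389 R [ 0.3776  0.926   0.926  -0.3776]
red centre [0.6086 0.0939] r 0.0133 ptr yaw 0.0 n 123 0 off 0.0 tool dx,dy [ 0.0007 -0.0005]
yellow centre [0.6514 0.1168] r 0.0137 ptr yaw -68.8 n 3938 435 off 0.0054 tool dx,dy [0.038  0.0305]
blue centre [0.6191 0.1263] r 0.0137 ptr yaw 65.1 n 4107 1 off 0.0023 tool dx,dy [ 0.0347 -0.003 ]
red ring no pixels
yellow ring no pixels
blue ring [0.4168 0.1345 0.0188] 322 dot [0.4392 0.146 ] (np.float64(0.0251), np.float64(27.2)) tool dx,dy [-0.0341 -0.1934]
```

Red is held, with a 33 mm opening that matches the knob. I carry it above its ring and turn it by −33.8°.

Request:
move_arm(plan=[0,0,0,0,0,-0.05,0.02,0,0,0,0,0,-0.1,0.02,0,0,0,0,0,-0.13,0.02,0,0,0.15,0.0098,-0.062,-0.13,0.02,0,0,0.3,0.0196,-0.124,-0.13,0.02,0,0,0.45,0.0294,-0.186,-0.13,0.02,0,0,0.59,0.0392,-0.248,-0.13,0.02,0,0,0.59,0.049,-0.3108,-0.13,0.02,0,0,0.59,0.049,-0.3108,-0.13,0.02,0,0,0.59,0.049,-0.3108,-0.13,0.02,0,0,0.59,0.049,-0.3108,-0.13,0.02])

```text
clock: 24.75
position: [0.3396, 0.255, 0.3063]
ee_rot: [0.957, 0.292, 0.0, -0.0]
ft_force: [0.4, 0.8, -0.3]
grip_width: 0.387
grasp_force: 30.2
```

```bash
python3 - <<'E'
from c import *
tool(); p,M=shot("wrist"); save(p,"w8.png"); print(manip.get_obs()["joint_pos"])
for c,q in(("red",(.337,.254)),("yellow",(.376,.194)),("blue",(.416,.134))): ring(p,M,c,np.array(q))
for c,q in(("yellow",(.6515,.1165)),("blue",(.619,.126))): knob(p,M,c,np.array(q))
E
```

```text
tcp [0.3396 0.255  0.3063] yaw 33.92 q7 -1.74 gw 0.387 R [ 0.8298  0.5581  0.5581 -0.8298]
[ 0.3     0.0383 -1.0433  2.0398  0.0369  1.0827 -1.7392]
red ring [0.3364 0.2548 0.0189] 736 dot [0.3584 0.2693] (np.float64(0.0263), np.float64(33.3)) tool dx,dy [-0.0028 -0.0015]
yellow ring [0.3754 0.1948 0.0189] 416 dot [0.3971 0.209 ] (np.float64(0.0259), np.float64(33.3)) tool dx,dy [-0.0039  0.0701]
blue ring [0.4146 0.1348 0.019 ] 713 dot [0.4361 0.149 ] (np.float64(0.0259), np.float64(33.5)) tool dx,dy [-0.0049  0.1418]
yellow centre [0.6482 0.1194] r 0.0131 ptr yaw 122.4 n 171 9 off 0.0106 tool dx,dy [0.1805 0.2849]
blue centre [0.6173 0.1265] r 0.0133 ptr yaw -158.7 n 360 54 off 0.0052 tool dx,dy [0.1587 0.2617]
```

View pics/w8.png

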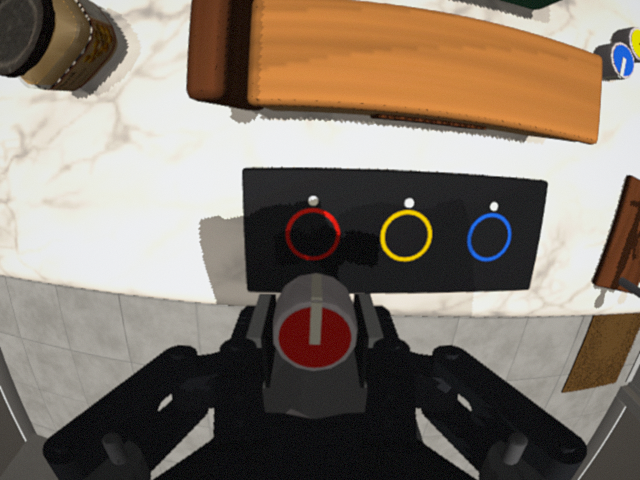

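The red pointer points straight up the tool axis at (315,320) and the ring is at (313,235). I lower and release the knob.

Request:
move_arm(plan=[0,0,0,-0.001,-0.0015,0.05,0.02,0,0,0,-0.001,-0.0015,0.09,0.02,0,0,0,-0.001,-0.0015,0.108,0.02,0,0,0,-0.001,-0.0015,0.115,0.02,0,0,0,-0.001,-0.0015,0.119,0.02,0,0,0,-0.001,-0.0015,0.119,0.02,0,0,0,-0.001,-0.0015,0.119,0.038,0,0,0,-0.001,-0.0015,0.119,0.05,0,0,0,-0.001,-0.0015,0.119,0.05,0,0,0,-0.001,-0.0015,0.08,0.05,0,0,0,-0.001,-0.0015,0.03,0.05,0,0,0,-0.001,-0.0015,0.0,0.05])

```text
clock: 26.3
position: [0.337, 0.2568, 0.3082]
ee_rot: [0.956, 0.293, 0.001, 0.0]
ft_force: [1.0, 0.4, -0.2]
grip_width: 0.586
grasp_force: 0.0
```

```bash
cat >> c.py <<'E'
def place(p,M,col,r,o):
    k=knob(p,M,col,r)
    if k is None: return
    c,y=k; y=np.radians(y); t=c+.016*np.array([np.cos(y),np.sin(y)]); x=(o-r)/np.hypot(*(o-r))
    print("  err along x",(x@(c-r)).round(4),"across",(x[0]*(c-r)[1]-x[1]*(c-r)[0]).round(4),"tip-dot",np.hypot(*(t-o)).round(4))
RG={"red":((.3364,.2548),(.3584,.2693)),"yellow":((.3754,.1948),(.3971,.2090)),"blue":((.4146,.1348),(.4361,.1490))}
E
python3 - <<'E'
from c import *
tool(); p,M=shot("wrist")
for c,q in(("red",(.337,.254)),("yellow",(.376,.194)),("blue",(.416,.134))): ring(p,M,c,np.array(q))
for c in RG: place(p,M,c,*map(np.array,RG[c]))
for c,q in(("yellow",(.6515,.1165)),("blue",(.619,.126))): knob(p,M,c,np.array(q))
knobs("scene",("knob_red","pointer_red","knob_yellow","knob_blue"))
E
```

```text
tcp [0.337  0.2568 0.3082] yaw 34.05 q7 -1.74 gw 0.586 R [ 0.8286  0.5598  0.5598 -0.8286]
red ring [0.3392 0.2565 0.016 ] 1389 dot [0.3584 0.269 ] (np.float64(0.0229), np.float64(33.1)) tool dx,dy [-0.001   0.0015]
yellow ring [0.3755 0.1949 0.019 ] 443 dot [0.397  0.2091] (np.float64(0.0258), np.float64(33.4)) tool dx,dy [-0.0054  0.0729]
blue ring [0.4145 0.1348 0.019 ] 700 dot [0.4363 0.1491] (np.float64(0.026), np.float64(33.2)) tool dx,dy [-0.0067  0.1445]
red centre [0.3409 0.2577] r 0.0197 ptr yaw 44.8 n 1389 340 off 0.0048 tool dx,dy [0.0012 0.0014]
  err along x 0.0054 across -0.0 tip-dot 0.0062
yellow centre [0.3776 0.2019] r 0.0193 ptr yaw 0.0 n 443 0 off 0.0 tool dx,dy [0.0003 0.0682]
  err along x 0.0058 across 0.0047 tip-dot 0.0079
blue centre [0.4137 0.146 ] r 0.0199 ptr yaw 0.0 n 674 0 off 0.0 tool dx,dy [-0.0012  0.1347]
  err along x 0.0054 across 0.0099 tip-dot 0.0071
yellow centre [0.6485 0.1192] r 0.0129 ptr yaw 115.3 n 161 7 off 0.0117 tool dx,dy [0.1783 0.2885]
blue centre [0.6171 0.1264] r 0.0135 ptr yaw -160.0 n 351 53 off 0.0053 tool dx,dy [0.1563 0.265 ]
scene knob_red 0.83 [0.3354 0.2528 0.0055] nook 0.1753 0.174
scene pointer_red 0.58 [0.3532 0.264  0.0047] nook 0.1756 0.1529
scene knob_yellow 0.58 [ 0.6533  0.1142 -0.    ] nook -0.108 -0.0262
scene knob_yellow 0.26 [0.6607 0.0982 0.0009] nook -0.1254 -0.0242
scene knob_blue 0.72 [0.6223 0.1249 0.0019] nook -0.0827 -0.0052
```

Red stands on its ring. Next I go over yellow at tool yaw −42°, which leaves wrist range for its 101° turn.

Request:
move_arm(plan=[0,0,0.16,0.01,0.016,-0.04,0.05,0,0,0.32,0.039,0.062,-0.04,0.06,0,0,0.48,0.068,0.108,-0.04,0.06,0,0,0.65,0.097,0.155,-0.04,0.06,0,0,0.82,0.126,0.202,-0.04,0.06,0,0,0.99,0.155,0.248,-0.04,0.06,0,0,1.16,0.1819,0.2922,-0.04,0.06,0,0,1.326,0.1819,0.2922,-0.04,0.06,0,0,1.326,0.1819,0.2922,-0.04,0.06,0,0,1.326,0.1819,0.2922,-0.04,0.06,0,0,1.326,0.1819,0.2922,-0.04,0.06])

```text
clock: 27.98
position: [0.6509, 0.1172, 0.3452]
ee_rot: [0.934, -0.356, -0.001, 0.001]
ft_force: [-0.1, -0.2, 0.6]
grip_width: 0.708
grasp_force: 0.0
```

```bash
python3 - <<'E'
from c import *
tool(); p,M=shot("wrist"); save(p,"w9.png")
for c,q in(("yellow",(.6515,.1165)),("blue",(.619,.126))): knob(p,M,c,np.array(q))
E
```

```text
tcp [0.6509 0.1172 0.3452] yaw -41.75 q7 -2.6 gw 0.708 R [ 0.7461 -0.6659 -0.6659 -0.7461]
yellow centre [0.6523 0.1154] r 0.0133 ptr yaw -75.0 n 303 26 off 0.003 tool dx,dy [ 0.0024 -0.0002]
blue centre [0.6193 0.1251] r 0.0134 ptr yaw -166.6 n 657 16 off 0.0052 tool dx,dy [-0.0286  0.0145]
```

View pics/w9.png

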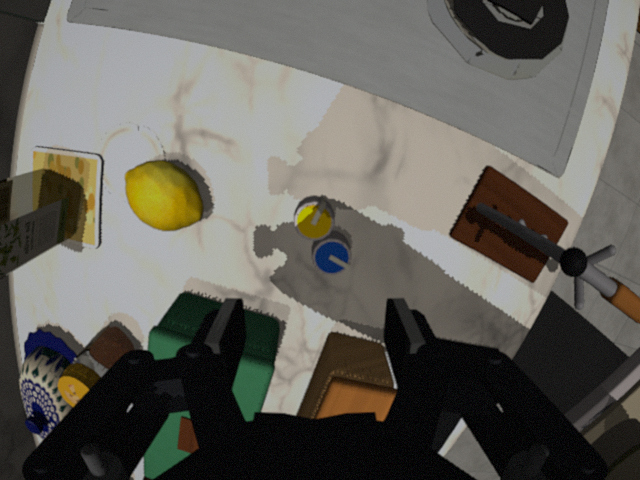

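Yellow is at (315,217) and blue at (331,256), but q7 reads −2.6, at its limit. I check the joints before going on.

```bash
python3 - <<'E'
from c import *
o=manip.get_obs(); print(o["joint_pos"],o["joint_velocities"]); tool()
E
```

```text
[-0.1108  0.4536 -0.1856  1.4245  0.0843  1.2729 -2.6028] [ 0.0235 -0.0019 -0.0135 -0.0004 -0.0038  0.0004  0.0013]
tcp [0.6509 0.1169 0.3453] yaw -41.78 q7 -2.6 gw 0.703 R [ 0.7458 -0.6662 -0.6662 -0.7458]
```

Yaw increases with q7, so the range at the pick spot is about −42° to 256°. I rotate to +148°, nearly the same grasp line but mid-range.

Request:
move_arm(plan=[0,0,-0.18,0,0,0,0.06,0,0,-0.36,0,0,0,0.06,0,0,-0.54,0,0,0,0.06,0,0,-0.72,0,0,0,0.06,0,0,-0.9,0,0,0,0.06,0,0,-1.08,0,0,0,0.06,0,0,-1.26,0,0,0,0.06,0,0,-1.44,0,0,0,0.06,0,0,-1.62,0,0,0,0.06,0,0,-1.8,0,0,0,0.06,0,0,-1.98,0,0,0,0.06,0,0,-2.16,0,0,0,0.06])

```text
clock: 29.52
position: [0.6511, 0.1155, 0.346]
ee_rot: [0.754, 0.657, 0.0, -0.001]
ft_force: [0.5, -0.3, 0.4]
grip_width: 0.705
grasp_force: 0.0
```

Request:
move_arm(plan=[0,0,-0.18,0,0,0,0.06,0,0,-0.36,0,0,0,0.06,0,0,-0.54,0,0,0,0.06,0,0,-0.72,0,0,0,0.06,0,0,-0.9,0,0,0,0.06,0,0,-1.08,0,0,0,0.06,0,0,-1.15,0,0,0,0.06,0,0,-1.15,0,0,0,0.06,0,0,-1.15,0,0,0,0.06])

```text
clock: 30.65
position: [0.6512, 0.1155, 0.3462]
ee_rot: [0.279, 0.96, 0.0, -0.0]
ft_force: [0.1, -0.1, -0.6]
grip_width: 0.703
grasp_force: 0.0
```

```bash
python3 - <<'E'
from c import *
tool(); p,M=shot("wrist"); save(p,"w10.png"); print(manip.get_obs()["joint_pos"])
for c,q in(("yellow",(.6515,.1165)),("blue",(.619,.126))): knob(p,M,c,np.array(q))
E
```

```text
tcp [0.6512 0.1155 0.3462] yaw 147.6 q7 0.52 gw 0.703 R [-0.8443  0.5359  0.5359  0.8443]
[ 0.2752  0.5535 -0.7453  1.3995  0.3753  1.3326  0.5225]
yellow centre [0.6515 0.1164] r 0.0129 ptr yaw -77.3 n 189 13 off 0.0043 tool dx,dy [0.0001 0.0006]
blue centre [0.6185 0.1256] r 0.0133 ptr yaw -161.8 n 767 25 off 0.0053 tool dx,dy [ 0.033  -0.0093]
```

Request:
move_arm(plan=[0,0,0,0.0001,0.0006,0.05,0.06,0,0,0,0.0001,0.0006,0.1,0.06,0,0,0,0.0001,0.0006,0.14,0.06,0,0,0,0.0001,0.0006,0.158,0.06,0,0,0,0.0001,0.0006,0.168,0.06,0,0,0,0.0001,0.0006,0.168,0.06,0,0,0,0.0001,0.0006,0.168,0.02,0,0,0,0.0001,0.0006,0.168,0.02,0,0,0,0.0001,0.0006,0.168,0.02,0,0,0,0.0001,0.0006,0.168,0.02,0,0,0,0.0001,0.0006,0.12,0.02,0,0,0,0.0001,0.0006,0.07,0.02])

```text
clock: 32.2
position: [0.6513, 0.1164, 0.2773]
ee_rot: [0.278, 0.961, -0.0, -0.0]
ft_force: [0.4, -0.1, -0.5]
grip_width: 0.387
grasp_force: 30.1
```

```bash
python3 - <<'E'
from c import *
tool(); p,M=shot("wrist"); save(p,"w10.png"); a=p["color"][120:420,190:450]; cv2.imwrite("pics/w10c.png",cv2.resize(a[:,:,::-1],None,fx=2,fy=2))
knob(p,M,"blue",np.array((.619,.126)))
T=T_tool()
for l in("knob_yellow","pointer_yellow"):
    for e in manip.tip_of(p,l)[:2]: q=w(M,e["position"]); print(l,round(e["conf"],2),q,"tool",T[:3,:3].T@(q-T[:3,3]))
E
```

```text
tcp [0.6513 0.1164 0.2773] yaw 147.7 q7 0.5 gw 0.387 R [-0.8453  0.5343  0.5343  0.8453]
blue centre [0.6157 0.126 ] r 0.0136 ptr yaw -164.3 n 1320 142 off 0.0056 tool dx,dy [ 0.0378 -0.0143]
knob_yellow 0.59 [0.6501 0.1183 0.0909] tool [ 0.0041 -0.0019  0.1945]
knob_yellow 0.18 [ 0.7546  0.196  -0.0048] tool [-0.0422  0.119   0.2912]
pointer_yellow 0.63 [0.652  0.1023 0.0897] tool [-0.0061 -0.0145  0.1957]
```

View pics/w10c.png

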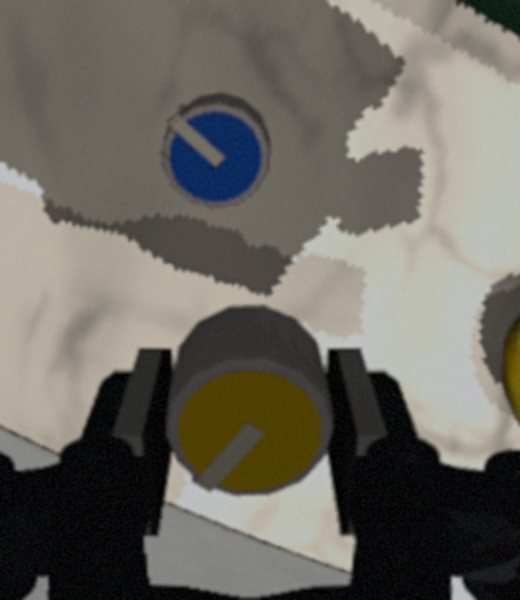

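The yellow pointer is at (205,480) in the crop, which gives a world yaw of about −68°, matching the earlier value. I carry it to its ring with a +101.2° turn.

Request:
move_arm(plan=[0,0,-0.177,0,0,-0.03,0.02,0,0,-0.354,0.03,-0.009,-0.03,0.02,0,0,-0.531,0.07,-0.02,-0.03,0.02,0,0,-0.708,0.11,-0.032,-0.03,0.02,0,0,-0.885,0.15,-0.043,-0.03,0.02,0,0,-1.062,0.19,-0.055,-0.03,0.02,0,0,-1.239,0.23,-0.066,-0.03,0.02,0,0,-1.416,0.26,-0.075,-0.03,0.02,0,0,-1.593,0.2741,-0.0788,-0.03,0.02,0,0,-1.766,0.2741,-0.0788,-0.03,0.02,0,0,-1.766,0.2741,-0.0788,-0.03,0.02,0,0,-1.766,0.2741,-0.0788,-0.03,0.02])

```text
clock: 33.85
position: [0.3777, 0.1962, 0.306]
ee_rot: [-0.564, 0.826, 0.0, -0.0]
ft_force: [0.5, -0.4, -0.7]
grip_width: 0.385
grasp_force: 30.1
```

```bash
python3 - <<'E'
from c import *
tool(); p,M=shot("wrist"); save(p,"w11.png"); print(manip.get_obs()["joint_pos"])
ring(p,M,"yellow",np.array((.3755,.1948)));ring(p,M,"blue",np.array((.4146,.1348)))
E
```

```text
tcp [0.3777 0.1962 0.306 ] yaw -111.35 q7 2.11 gw 0.385 R [-0.3641 -0.9313 -0.9313  0.3641]
[ 0.7686  0.1087 -1.3702  2.0312  0.1196  1.0918  2.1138]
yellow ring [0.3753 0.1939 0.0189] 372 dot [0.3969 0.2078] (np.float64(0.0257), np.float64(32.9)) tool dx,dy [0.0031 0.0013]
blue ring [0.4143 0.1339 0.019 ] 910 dot [0.4359 0.1481] (np.float64(0.0259), np.float64(33.3)) tool dx,dy [ 0.0448 -0.0568]
```

View pics/w11.png

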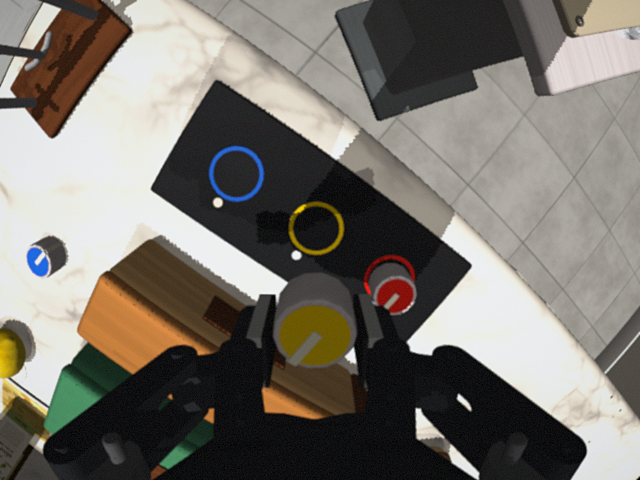

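Yellow is above its ring at (316,228) and its pointer heads to the OFF dot at (296,256). I lower and release.

Request:
move_arm(plan=[0,0,0,0.0007,0,0.05,0.02,0,0,0,0.0007,0,0.09,0.02,0,0,0,0.0007,0,0.108,0.02,0,0,0,0.0007,0,0.115,0.02,0,0,0,0.0007,0,0.1185,0.02,0,0,0,0.0007,0,0.1185,0.02,0,0,0,0.0007,0,0.1185,0.038,0,0,0,0.0007,0,0.1185,0.05,0,0,0,0.0007,0,0.1185,0.05,0,0,0,0.0007,0,0.08,0.05,0,0,0,0.0007,0,0.03,0.05,0,0,0,0.0007,0,-0.03,0.05])

```text
clock: 35.4
position: [0.3778, 0.1947, 0.3317]
ee_rot: [-0.565, 0.825, 0.001, 0.0]
ft_force: [0.6, -1.9, 2.3]
grip_width: 0.587
grasp_force: 0.0
```

```bash
cat >> c.py <<'E'
RG={"red":((.3362,.2544),(.3579,.2686)),"yellow":((.3753,.1943),(.3970,.2085)),"blue":((.4144,.1342),(.4361,.1484))}
def placed(p,M,col):
    "knob standing on strip: silhouette-free, colour pixels seen on plane z=.034, circle of radius .0136 fitted by best cover"
    r,o=map(np.array,RG[col]); W,_=near(p,M,cmask(p["color"],col),r+.002,.024,.034)
    if len(W)<30: print(col,"none"); return
    g=np.arange(-.012,.0121,.0005); best=max(((np.hypot(W[:,0]-r[0]-a,W[:,1]-r[1]-b)<.0137).sum(),a,b) for a in g for b in g)
    top=[(a,b) for a in g for b in g if (np.hypot(W[:,0]-r[0]-a,W[:,1]-r[1]-b)<.0137).sum()>=best[0]*.995]
    c=r+np.mean(top,0)
    im=p["color"].astype(int); wh=(im.min(2)>70)&((im.max(2)-im.min(2))<45)
    X,_=near(p,M,wh,c,.0125,.034); e=X[:,:2].mean(0)-c; y=np.arctan2(e[1],e[0])
    x=np.array([.838,.546]); q=c-r; t=c+.016*np.array([np.cos(y),np.sin(y)])
    print(col,"placed",c.round(4),"err x",(x@q).round(4),"across",(x[0]*q[1]-x[1]*q[0]).round(4),"yaw",np.degrees(y).round(1),"tip-dot",np.hypot(*(t-r-.026*x)).round(4),len(W),best[0],len(X))
E
python3 - <<'E'
from c import *
tool(); p,M=shot("wrist"); save(p,"w12.png")
placed(p,M,"red");placed(p,M,"yellow"); ring(p,M,"blue",np.array((.4146,.1348)))
knob(p,M,"blue",np.array((.617,.126)))
E
```

```text
tcp [0.3778 0.1947 0.3317] yaw -111.17 q7 2.22 gw 0.587 R [-0.3611 -0.9325 -0.9325  0.3611]
red placed [0.3375 0.2554] err x 0.0016 across 0.0002 yaw 34.6 tip-dot 0.0084 756 662 82
yellow placed [0.3773 0.1946] err x 0.0018 across -0.0008 yaw 33.4 tip-dot 0.0082 575 514 87
blue ring [0.4143 0.1339 0.019 ] 783 dot [0.4359 0.148 ] (np.float64(0.0258), np.float64(33.2)) tool dx,dy [ 0.0459 -0.0522]
blue centre [0.6138 0.1254] r 0.0132 ptr yaw -163.7 n 341 48 off 0.0049 tool dx,dy [-0.0185 -0.2412]
```

Red and yellow are both within 2 mm of their rings and point to OFF. Now I go to blue.

Request:
move_arm(plan=[0,0,0.15,-0.0044,-0.05,0,0.06,0,0,0.3,-0.0088,-0.1,0,0.06,0,0,0.45,-0.0132,-0.15,0,0.06,0,0,0.59,-0.0176,-0.2,0,0.06,0,0,0.59,-0.0221,-0.2474,0,0.06,0,0,0.59,-0.0221,-0.2474,0,0.06,0,0,0.59,-0.0221,-0.2474,0,0.06,0,0,0.59,-0.0221,-0.2474,0,0.06])

```text
clock: 36.45
position: [0.6156, 0.1261, 0.3313]
ee_rot: [-0.301, 0.954, -0.001, 0.001]
ft_force: [-0.7, 0.3, 0.8]
grip_width: 0.701
grasp_force: 0.0
```

```bash
python3 - <<'E'
from c import *
tool(); p,M=shot("wrist"); save(p,"w13.png"); print(manip.get_obs()["joint_pos"])
knob(p,M,"blue",np.array((.617,.126))); placed(p,M,"red");placed(p,M,"yellow")
E
```

```text
tcp [0.6156 0.1261 0.3313] yaw -144.96 q7 1.58 gw 0.701 R [-0.8188 -0.5741 -0.5741  0.8188]
[ 0.4352  0.5815 -0.9893  1.5065  0.4952  1.3198  1.5802]
blue centre [0.6157 0.1254] r 0.0134 ptr yaw 0.0 n 669 0 off 0.0 tool dx,dy [0.0007 0.    ]
red placed [0.3385 0.2554] err x 0.0024 across -0.0004 yaw 34.8 tip-dot 0.0076 360 353 47
yellow placed [0.3786 0.1948] err x 0.003 across -0.0014 yaw 32.8 tip-dot 0.0072 569 535 73
```

Request:
move_arm(plan=[0,0,0,0.0007,0,0.05,0.06,0,0,0,0.0007,0,0.1,0.06,0,0,0,0.0007,0,0.135,0.06,0,0,0,0.0007,0,0.147,0.06,0,0,0,0.0007,0,0.153,0.06,0,0,0,0.0007,0,0.153,0.06,0,0,0,0.0007,0,0.153,0.02,0,0,0,0.0007,0,0.153,0.02,0,0,0,0.0007,0,0.153,0.02,0,0,0,0.0007,0,0.153,0.02,0,0,0,0.0007,0,0.1,0.02,0,0,0,0.0007,0,0.04,0.02])

```text
clock: 38.0
position: [0.6156, 0.1249, 0.292]
ee_rot: [-0.3, 0.954, -0.0, -0.0]
ft_force: [1.5, -0.0, -0.2]
grip_width: 0.381
grasp_force: 30.1
```

```bash
python3 - <<'E'
from c import *
tool(); p,M=shot("wrist"); a=p["color"][230:400,240:390].copy(); cv2.imwrite("pics/w14c.png",cv2.resize(cv2.convertScaleAbs(a[:,:,::-1],alpha=1.8),None,fx=3,fy=3))
T=T_tool()
for l in("knob_blue","pointer_blue"):
    for e in manip.tip_of(p,l)[:1]: q=w(M,e["position"]); print(l,round(e["conf"],2),q,"tool",T[:3,:3].T@(q-T[:3,3]))
E
```

```text
tcp [0.6156 0.1249 0.292 ] yaw -145.03 q7 1.56 gw 0.381 R [-0.8195 -0.5731 -0.5731  0.8195]
knob_blue 0.56 [0.6154 0.1229 0.109 ] tool [ 0.0054 -0.0011  0.192 ]
pointer_blue 0.62 [0.6008 0.1237 0.1089] tool [0.0169 0.0079 0.192 ]
```

View pics/w14c.png

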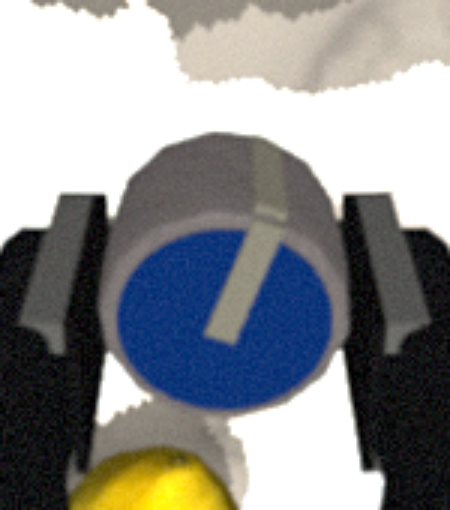

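The blue pointer shows a world yaw of about −161.5°, so I turn it −165° on the way to its ring.

Request:
move_arm(plan=[0,0,0.17,0,0,-0.015,0.02,0,0,0.34,0.02,0.016,-0.015,0.02,0,0,0.51,0.04,0.031,-0.015,0.02,0,0,0.68,0.06,0.047,-0.015,0.02,0,0,0.85,0.08,0.063,-0.015,0.02,0,0,1.02,0.1,0.078,-0.015,0.02,0,0,1.19,0.12,0.094,-0.015,0.02,0,0,1.36,0.14,0.11,-0.015,0.02,0,0,1.53,0.157,0.123,-0.015,0.02,0,0,1.7,0.157,0.123,-0.015,0.02,0,0,1.87,0.157,0.123,-0.015,0.02,0,0,2.0,0.157,0.123,-0.015,0.02])

```text
clock: 39.65
position: [0.4163, 0.1356, 0.3049]
ee_rot: [0.642, 0.766, -0.0, 0.0]
ft_force: [-0.5, -0.2, -0.5]
grip_width: 0.386
grasp_force: 30.2
```

Request:
move_arm(plan=[0,0,0.17,0,0,0,0.02,0,0,0.34,0,0,0,0.02,0,0,0.51,0,0,0,0.02,0,0,0.68,0,0,0,0.02,0,0,0.885,0,0,0,0.02,0,0,0.885,0,0,0,0.02,0,0,0.885,0,0,0,0.02,0,0,0.885,0,0,0,0.02])

```text
clock: 40.65
position: [0.4166, 0.1358, 0.3055]
ee_rot: [0.907, 0.421, 0.0, 0.0]
ft_force: [0.4, 0.2, -0.6]
grip_width: 0.384
grasp_force: 30.2
```

```bash
python3 - <<'E'
from c import *
tool(); p,M=shot("wrist"); save(p,"w15.png"); print(manip.get_obs()["joint_pos"])
ring(p,M,"blue",np.array((.4146,.1348))); placed(p,M,"red");placed(p,M,"yellow")
T=T_tool()
for l in("knob_blue","pointer_blue"):
    for e in manip.tip_of(p,l)[:1]: q=w(M,e["position"]); print(l,round(e["conf"],2),"tool",T[:3,:3].T@(q-T[:3,3]))
E
```

```text
tcp [0.4166 0.1358 0.3055] yaw 49.8 q7 -1.15 gw 0.384 R [ 0.6454  0.7638  0.7638 -0.6454]
[ 0.4091  0.0623 -0.8366  2.0171  0.0533  1.0823 -1.1537]
blue ring [0.415  0.1344 0.0189] 723 dot [0.4367 0.1484] (np.float64(0.0258), np.float64(32.9)) tool dx,dy [-0.0024 -0.0007]
red placed [0.3382 0.2562] err x 0.0026 across 0.0004 yaw 32.9 tip-dot 0.0074 889 785 104
yellow placed [0.378  0.1957] err x 0.003 across -0.0002 yaw 28.5 tip-dot 0.0072 724 601 111
knob_blue 0.92 tool [-0.0023 -0.0001  0.1798]
pointer_blue 0.72 tool [0.0168 0.0029 0.1812]
```

Blue is above its ring within 1 mm of the target. I lower and release.

Request:
move_arm(plan=[0,0,0,0,0,0.05,0.02,0,0,0,0,0,0.09,0.02,0,0,0,0,0,0.108,0.02,0,0,0,0,0,0.114,0.02,0,0,0,0,0,0.118,0.02,0,0,0,0,0,0.118,0.02,0,0,0,0,0,0.118,0.038,0,0,0,0,0,0.118,0.05,0,0,0,0,0,0.118,0.05,0,0,0,0,0,0.08,0.05,0,0,0,0,0,0.03,0.05,0,0,0,0,0,-0.05,0.05])

```text
clock: 42.3
position: [0.4162, 0.1358, 0.3392]
ee_rot: [0.907, 0.42, -0.0, -0.0]
ft_force: [0.8, -1.2, -0.3]
grip_width: 0.583
grasp_force: 0.0
```

```bash
python3 - <<'E'
from c import *
tool(); p,M=shot("wrist"); save(p,"w16.png")
for c in RG: placed(p,M,c)
knobs("scene",("hook","foot"))
for l in("knob_red","pointer_red","knob_yellow","pointer_yellow","knob_blue","pointer_blue"): knobs("wrist",(l,))
E
```

```text
tcp [0.4162 0.1358 0.3392] yaw 49.68 q7 -1.12 gw 0.583 R [ 0.647   0.7625  0.7625 -0.647 ]
red placed [0.338  0.2562] err x 0.0025 across 0.0005 yaw 32.0 tip-dot 0.0075 757 648 83
yellow placed [0.3778 0.1957] err x 0.0028 across -0.0002 yaw 27.7 tip-dot 0.0074 640 518 85
blue placed [0.4169 0.1356] err x 0.0028 across -0.0002 yaw 29.9 tip-dot 0.0073 1070 778 113
scene hook 0.69 [0.4157 0.1313 0.0071] nook 0.0298 0.1682
wrist knob_red 0.86 [0.3362 0.2574 0.0015] nook 0.1788 0.1709
wrist pointer_red 0.95 [0.3515 0.2636 0.0084] nook 0.1761 0.1546
wrist knob_yellow 0.7 [0.3782 0.1995 0.004 ] nook 0.1075 0.1649
wrist pointer_yellow 0.75 [0.3897 0.2056 0.0018] nook 0.1068 0.1519
wrist pointer_yellow 0.55 [ 0.5188 -0.0216  0.1633] nook -0.1544 0.1592
wrist knob_blue 0.59 [0.4161 0.1353 0.0058] nook 0.033 0.1658
wrist pointer_blue 0.82 [0.4304 0.1449 0.0058] nook 0.0338 0.1485
```

View pics/w16.png

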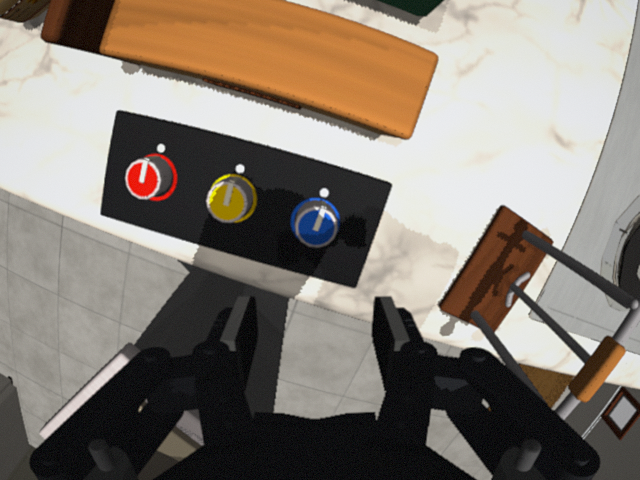

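All three knobs sit on their rings (red (143,178), yellow (229,198), blue (316,222)) with pointers to the dots. The hook hangs on its stand at (600,370). I hand the job in.

```bash
python3 - <<'E'
from c import *
p,M=shot("wrist")
for c in RG: placed(p,M,c)
print(manip.hand_in())
E
```

```text
red placed [0.3382 0.2562] err x 0.0026 across 0.0004 yaw 34.1 tip-dot 0.0074 770 657 85
yellow placed [0.3781 0.1958] err x 0.0031 across -0.0002 yaw 28.6 tip-dot 0.0071 627 505 89
blue placed [0.4169 0.1358] err x 0.003 across -0.0 yaw 27.1 tip-dot 0.0073 1079 787 117
the job is handed in; nothing more can be done
None
```

The job is handed in, no verdict was returned: all three knobs were drawn out with the hook and stand about 3 mm from their ring centres with pointers to OFF, and the hook is back on its stand.

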